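# Ready the slide-staining line

## Task

Get the staining line ready: the reagents have settled, so mix them by inversion, first the red-capped amber bottle and then the black-capped one, holding each upside down for about a second and standing it back upright on its grey platform. Lift every slide rack that hangs on the draining stand up and off its hook and set it down flat on the floor of the staining dish of its own colour, keeping the racks roughly level so that no slides fall out. At the end both bottles must stand on the platform and all racks in their dishes; leave the other things on the bench alone.

Things in the scene. Friction and masses are not known exactly. Their poses are not given: they have to be found in the camera images.
- stand: draining stand (fixed). Origin on the table under the middle hook, where a rack's bail hangs. Three flat J-hooks at y = -120, 0, +120 mm point to -x (the robot): level strips 24 mm wide (y), top 160 mm above the table, with an upturned lip at the free end (x = -18 to -22 mm), top at 176 mm, the stand's highest point. Behind them a beam (x = 94 to 106 mm, 386 mm long in y, top 160 mm) on two posts
- platform: grey bottle platform (fixed), 170 mm (its x) by 340 mm (its y), 40 mm high; origin at the centre of its underside, top 40 mm above the table
- bottle_red: closed squat amber glass bottle with a red cap and a paper label, 118 mm high; body 68 mm in diameter, straight from the base up to 75 mm, then a shoulder and a cap 42 mm wide; heavy foot, about 0.35 kg; origin at the centre of its base, its z axis points to the cap. It stands on the platform at the start and slides rather than tips when knocked
- bottle_black: closed squat amber glass bottle with a black cap and a paper label, 118 mm high; body 68 mm in diameter, straight from the base up to 75 mm, then a shoulder and a cap 42 mm wide; heavy foot, about 0.35 kg; origin at the centre of its base, its z axis points to the cap. It stands on the platform at the start and slides rather than tips when knocked
- rack_blue: steel slide rack with a blue grip on top (may be absent). Basket 90 mm (x) by 56 mm (y), 36 mm high; an inverted-U bail of 6 mm wire at x = 0 carries a bar along y, its underside 109 mm above the base. 0.16 kg. Origin: centre of underside, z up. At the start the bar hangs on one of the hooks, base 51 mm above the table, axes parallel to the stand's
- rack_blue_grip (a point): centre of the blue rack's grip, 148 mm above the rack's base on its z axis: an upright block on the bail's bar, 26 mm (x) by 14 mm (y), from 115 to 165 mm above the base; suits a tool pointing down with fingers closing along the rack's y. To unhook, raise it 20 to 65 mm (the bar must pass over the lip, the basket stays under the hook), then draw it towards -x
- dish_blue: white ceramic staining dish (fixed, open top) with a blue bar along each short end; outside 128 mm (x) by 96 mm (y), 48 mm high, walls and floor 6 mm thick, inside 116 by 84 mm; the coloured bars overhang the short ends to 75 mm from the centre; origin at the centre of its underside
- rack_green: steel slide rack with a green grip on top (may be absent). Basket 90 mm (x) by 56 mm (y), 36 mm high; an inverted-U bail of 6 mm wire at x = 0 carries a bar along y, its underside 109 mm above the base. 0.16 kg. Origin: centre of underside, z up. At the start the bar hangs on one of the hooks, base 51 mm above the table, axes parallel to the stand's
- rack_green_grip (a point): centre of the green rack's grip, 148 mm above the rack's base on its z axis: an upright block on the bail's bar, 26 mm (x) by 14 mm (y), from 115 to 165 mm above the base; suits a tool pointing down with fingers closing along the rack's y. To unhook, raise it 20 to 65 mm (the bar must pass over the lip, the basket stays under the hook), then draw it towards -x
- dish_green: white ceramic staining dish (fixed, open top) with a green bar along each short end; outside 128 mm (x) by 96 mm (y), 48 mm high, walls and floor 6 mm thick, inside 116 by 84 mm; the coloured bars overhang the short ends to 75 mm from the centre; origin at the centre of its underside
- rack_yellow: steel slide rack with a yellow grip on top (may be absent). Basket 90 mm (x) by 56 mm (y), 36 mm high; an inverted-U bail of 6 mm wire at x = 0 carries a bar along y, its underside 109 mm above the base. 0.16 kg. Origin: centre of underside, z up. At the start the bar hangs on one of the hooks, base 51 mm above the table, axes parallel to the stand's
- rack_yellow_grip (a point): centre of the yellow rack's grip, 148 mm above the rack's base on its z axis: an upright block on the bail's bar, 26 mm (x) by 14 mm (y), from 115 to 165 mm above the base; suits a tool pointing down with fingers closing along the rack's y. To unhook, raise it 20 to 65 mm (the bar must pass over the lip, the basket stays under the hook), then draw it towards -x
- dish_yellow: white ceramic staining dish (fixed, open top) with a yellow bar along each short end; outside 128 mm (x) by 96 mm (y), 48 mm high, walls and floor 6 mm thick, inside 116 by 84 mm; the coloured bars overhang the short ends to 75 mm from the centre; origin at the centre of its underside
- beaker: clear beaker, 90 mm high, 70 mm wide, bystander; origin at the centre of its underside
- jar: small amber jar with a white cap, 70 mm high, 48 mm wide, bystander; origin at the centre of its underside
- petri: flat clear petri dish, 60 mm wide, 16 mm high, bystander; origin at the centre of its underside
- washbottle: white wash bottle, 140 mm high, 68 mm wide, bystander; origin at the centre of its underside

How it is judged:
By the outcome, as a careful person would: the job done as asked, in the order asked, and still so for the second after the job is handed in, with the robot touching nothing.
Of rack_blue, rack_green, rack_yellow only 2 to 3 are there at a start; the rules pass over those that are not, and their reading is None.
At some moment in a run one of bottle_red, bottle_black may be knocked a few centimetres aside while the robot is not near it.
It also fails if it takes over 210 s, if anything falls off the work surface, if the arm or the gripper's body presses on something with over 40 N, if the wrist force passes 120 N, or if a joint passes its speed limit or range.

## Robot

A 6-joint arm with a two-finger parallel gripper is mounted at the origin on the work surface. World frame = base frame: x ahead of the robot, y to its left, z up, the work surface at z = 0. Lengths are in m, angles in rad, forces in N, time in s.
With the tool pointing down it reaches from about 0.3 to 0.875 m from the base axis. Payload 6.4 kg.
Tool frame: the origin (TCP) lies between the finger pads, 19 mm behind the fingertips; this is the grasp point; z points along the fingers, y is the line along which they close (so a half turn about z gives the same grasp; the last joint's range is limited). The gripper opens to 88 mm and grips with 3 to 60 N. Pads are 18 mm wide; open, the fingers measure 123 mm over their backs; the gripper's body (75 mm by 187 mm) begins 45 mm behind the grasp point.
Start: joints at [0.913, 0.181, 1.607, -0, 1.354, -0.206], TCP at [0.251, 0.517, 0.257] pointing down, gripper open.
Joint ranges: [-2.99, 2.99], [-0.89, 2.07], [0.3, 2.58], [-1.14, 4.28], [0, 2.63], [-3.12, 3.12]. Speed limits (rad/s): [2.57, 2.57, 3.01, 3.14, 3.14, 3.14].

## Interface

Orientations are given as a rotation vector (axis times angle).
In Python, from station import manip gives the robot as it stands. The module is installed in compiled form; this text tells all that it offers.
- The arm moves only by the tool arm_command, never from a script. Its argument "increments" is a list of rows, each an object of numbers: "rx", "ry", "rz": the turn, a rotation vector about the world's x, y, z in degrees; "tx", "ty", "tz": the shift along the world's x, y, z in m; "gripper": the opening, from 0 (shut) to 1 (fully open). A call has 1 to 12 rows; each row is the pose to reach, as a shift and turn from the pose commanded when the call began; what a row does not reach only later rows make up. A row lasts 1/8 s, in which the tool goes at most 62.5 mm and 10.7 degrees, less where a joint would pass 70% of its speed; a pose out of reach is approached as far as the arm can. A call with a gripper value outside its range is refused whole. The fingers move at their own pace and stop on an object; "squeeze" is the grip in N (left out, the last holds). Time passes only in rows, so rows that repeat a pose let the fingers close. It gives the time, the measured TCP pose, the force, the opening and the grip force at its end, in the units of the state.
- manip.state(): the state, without advancing time (a new reading comes with each control period).
- manip.capture(name): name is "scene" or "side" or "wrist"; returns the picture (384x512x3 uint8, red, green, blue); there is no depth.
- manip.get_calibration(name): a dict with "fx", "fy", "cx", "cy" (pixels), "D" ([k1, k2, p1, p2, k3] as OpenCV has them; the pictures are not rectified), "T" (4x4, takes a point from camera to world coordinates). Camera axes: x right, y up, looking along -z (the intrinsics and any distortion apply to the point x, -y, -z); pixel columns grow to the right and rows downward; lengths in m; the calibration is good to about 2 mm. A picture is of the moment at which its call begins: read the wrist's pose just before it. get_calibration takes no time and is no camera call; for the wrist camera it gives the pose at the moment of the call.
- manip.sign_off(): hands the job in; it is judged then, once.
The state is a dict: "t": time; "qpos": joint angles; "joint_velocities": joint speeds; "effort": joint torques, N m; "ee_pos": TCP position; "tool_rot": TCP orientation; "ft_force": force on the tool from outside, world axes, zero at the start; "ft_torque": the same for the moment, N m; "opening": opening from 0.0 (shut) to 1.0 (fully open); "gripper_force": force on a finger pad.
Only numpy, scipy, OpenCV 4.12 (cv2) and the standard library are available. Lean on these libraries where they do the work, as an engineer would, in place of code of your own. Each camera call takes 0.05 s, during which the arm holds its last target. There are 200 camera calls.

## Working session

There is one attempt and no reset: what is moved stays moved. The work goes in short steps, Python scripts to look and compute and a tool call to move; the robot and the scene stay as the last step left them, time stands still between calls to the robot, and variables do not carry over. Pictures are saved under pics/ and viewed, at most 15 in all, crops included, and the job is handed in when it is done.

Besides the shell and the picture viewer there is one more tool, called after "Emit:" by a JSON object that holds its "fn" and its "kwargs". arm_command: Moves the arm, as the interface text tells. Its arguments: {"type":"object","properties":{"increments":{"type":"array","items":{"type":"object","properties":{"rx":{"type":"number"},"ry":{"type":"number"},"rz":{"type":"number"},"tx":{"type":"number"},"ty":{"type":"number"},"tz":{"type":"number"},"gripper":{"type":"number"}}}},"squeeze":{"type":"number"}},"required":["increments"]}

```bash
mkdir -p pics; cat > h.py <<'E'
import numpy as np, cv2
from station import manip
def cap(cam,name):
    im=manip.capture(cam); cv2.imwrite(f'pics/{name}.png',im[:,:,::-1]); return im
def ray(c,u,v):
    K=np.array([[c['fx'],0,c['cx']],[0,c['fy'],c['cy']],[0,0,1.]])
    p=cv2.undistortPoints(np.array([[[u,v]]],float),K,np.array(c['D'],float))[0,0]
    T=np.array(c['T']); d=T[:3,:3]@np.array([p[0],-p[1],-1.]); return T[:3,3],d
def at(c,u,v,z):
    o,d=ray(c,u,v); return o+d*(z-o[2])/d[2]
def proj(c,P):
    T=np.array(c['T']); q=(np.atleast_2d(P)-T[:3,3])@T[:3,:3]; q=q*[1,-1,-1]
    K=np.array([[c['fx'],0,c['cx']],[0,c['fy'],c['cy']],[0,0,1.]])
    return cv2.projectPoints(q.astype(float),np.zeros(3),np.zeros(3),K,np.array(c['D'],float))[0][:,0]
E
python3 - <<'E'
from h import *
print(manip.state())
for n in('scene','side'):
    im=cap(n,n+'0'); c=manip.get_calibration(n); print(n,np.round(c['T'],3).tolist(),c['fx'],c['cx'],c['cy'],c['D'])
c=manip.get_calibration('wrist');cap('wrist','wrist0');print(np.round(c['T'],3).tolist())
E
```

```text
{'t': 0.0, 'qpos': array([ 9.12713064e-01,  1.81544347e-01,  1.60799692e+00, -1.02590815e-06,
        1.35379929e+00, -2.06307004e-01]), 'joint_velocities': array([-0.0006852 ,  0.00023333,  0.00057208, -0.0002835 ,  0.0003833 ,
       -0.00031346]), 'effort': array([-8.60135788e-04, -4.33858538e+01, -3.41855693e+01,  7.03492924e-02,
        3.84529517e-02, -1.70092335e-04]), 'ee_pos': array([0.25069866, 0.51691165, 0.25651361]), 'tool_rot': array([-7.03464508e-01, -3.06106876e+00,  2.49321982e-03]), 'ft_force': array([ 0.08721402,  0.54785339, -0.27681946]), 'ft_torque': array([0.01994335, 0.00548961, 0.01269642]), 'gripper_force': 0.0, 'opening': 1.0029863182188001}
scene [[0.759, -0.463, 0.458, 1.068], [0.651, 0.549, -0.525, -0.511], [-0.008, 0.696, 0.718, 0.838], [0.0, 0.0, 0.0, 1.0]] 363.0265996392721 251.09631733213305 191.61961453894236 [-0.00710603  0.          0.          0.          0.        ]
side [[0.842, 0.348, -0.413, 0.022], [-0.54, 0.531, -0.653, -0.888], [-0.008, 0.773, 0.635, 1.048], [0.0, 0.0, 0.0, 1.0]] 426.67731108814957 262.3435576253522 195.8402094774906 [-0.08324535  0.          0.          0.          0.        ]
[[0.436, -0.867, -0.241, 0.189], [0.9, 0.42, 0.117, 0.546], [-0.001, -0.268, 0.963, 0.385], [0.0, 0.0, 0.0, 1.0]]
```

View pics/scene0.png

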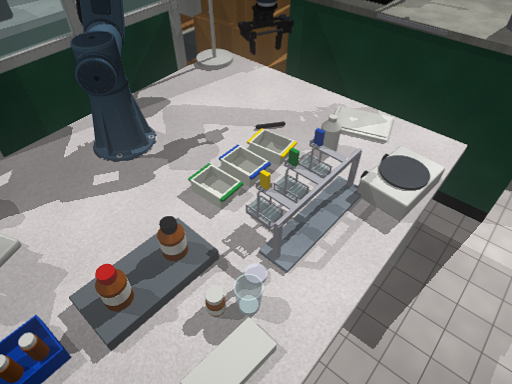

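View pics/side0.png

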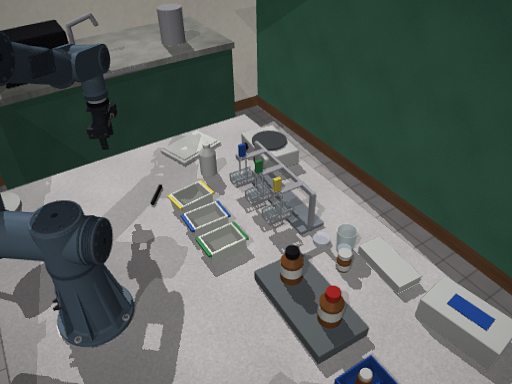

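The scene view shows the red cap at (106,272), the black cap at (168,225), and the grips: blue (320,136), green (294,156), yellow (265,180). The dishes are yellow (272,143), blue (245,161) and green (215,182). The side view has the same items: red (333,294), black (292,253), and grips at blue (242,150), green (258,166), yellow (278,184). All three racks are present.

```bash
cat >> h.py <<'E'
HS={'red':((0,8),(172,180)),'yellow':((22,33),),'green':((50,75),),'blue':((108,125),)}
def blobs(im,col,box=None,amin=12,s=120,v=60):
    h=cv2.cvtColor(im,cv2.COLOR_RGB2HSV); m=np.zeros(h.shape[:2],np.uint8)
    for a,b in HS[col]: m|=cv2.inRange(h,(a,s,v),(b,255,255))
    if box: k=np.zeros_like(m); x0,y0,x1,y1=box; k[y0:y1,x0:x1]=1; m*=k
    n,l,st,ce=cv2.connectedComponentsWithStats(m)
    return [(np.round(ce[i],1).tolist(),st[i].tolist()) for i in range(1,n) if st[i,4]>=amin]
def tri(c1,p1,c2,p2):
    o1,d1=ray(c1,*p1);o2,d2=ray(c2,*p2);d1/=np.linalg.norm(d1);d2/=np.linalg.norm(d2)
    s=np.linalg.lstsq(np.c_[d1,-d2],o2-o1,rcond=None)[0];a=o1+s[0]*d1;b=o2+s[1]*d2
    return (a+b)/2,np.linalg.norm(a-b)
E
python3 - <<'E'
from h import *
S=cv2.imread('pics/scene0.png')[:,:,::-1].copy();D=cv2.imread('pics/side0.png')[:,:,::-1].copy()
for n,im,b in(('scene',S,(90,110,360,310)),('side',D,(150,120,360,320))):
    for c in HS: print(n,c,blobs(im,c,b))
cs,cd=manip.get_calibration('scene'),manip.get_calibration('side')
for n,a,b in(('red',(106,272),(333,294)),('blk',(168,225),(292,253)),('b',(320,136),(242,150)),('g',(294,156),(258,166)),('y',(265,180),(278,184))):
    print(n,tri(cs,a,cd,b))
E
cat > z.py <<'E'
import sys,cv2
n,x0,y0,x1,y1,k,o=sys.argv[1:]
a=cv2.imread(f'pics/{n}.png')[int(y0):int(y1),int(x0):int(x1)]
cv2.imwrite(f'pics/{o}.png',cv2.resize(a,None,fx=float(k),fy=float(k),interpolation=cv2.INTER_CUBIC))
E
python3 z.py scene0 170 110 370 260 4 s0c; python3 z.py side0 150 130 350 280 4 d0c
```

```text
scene red [([106.0, 274.0], [95, 264, 23, 21, 365])]
scene yellow [([254.3, 135.2], [247, 128, 16, 16, 45]), ([288.1, 149.1], [281, 141, 16, 17, 75]), ([264.6, 179.2], [260, 170, 10, 20, 169])]
scene green [([293.3, 156.5], [289, 148, 10, 18, 139]), ([198.7, 171.4], [189, 164, 21, 16, 44]), ([231.1, 191.2], [221, 182, 22, 19, 92])]
scene blue [([318.7, 136.6], [314, 128, 11, 18, 138]), ([228.3, 151.6], [219, 145, 20, 14, 39]), ([259.5, 170.1], [250, 162, 20, 17, 77])]
side red [([332.6, 293.9], [325, 286, 16, 17, 228])]
side yellow [([276.6, 183.8], [273, 177, 9, 15, 109]), ([207.5, 187.2], [200, 181, 14, 13, 31]), ([174.6, 202.1], [168, 195, 15, 15, 55])]
side green [([258.4, 165.7], [255, 159, 8, 14, 87]), ([240.3, 230.4], [233, 223, 15, 16, 34]), ([203.4, 247.3], [196, 238, 16, 19, 73])]
side blue [([241.9, 149.4], [238, 143, 8, 14, 90]), ([223.3, 208.4], [217, 201, 13, 16, 37]), ([187.4, 222.7], [181, 214, 14, 18, 68])]
red (array([ 0.54444196, -0.39873027,  0.14572854]), np.float64(0.004106338175100218))
blk (array([ 0.54255599, -0.22015598,  0.14140891]), np.float64(0.0006216665980478895))
b (array([0.66205538, 0.26288877, 0.18856342]), np.float64(0.004428536716133675))
g (array([0.65627698, 0.14288494, 0.18871797]), np.float64(0.001852264833034965))
y (array([0.65547479, 0.01795135, 0.19000923]), np.float64(0.00010278053465867596))
```

View pics/s0c.png

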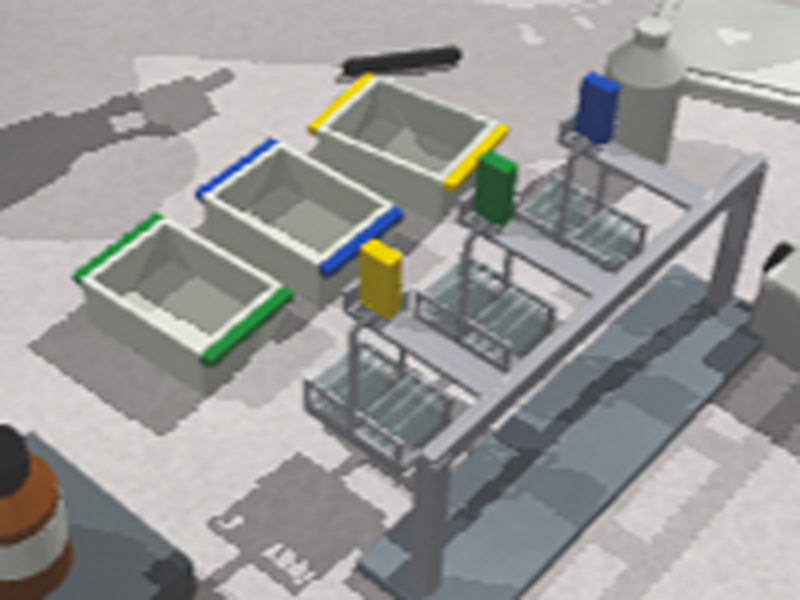

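View pics/d0c.png

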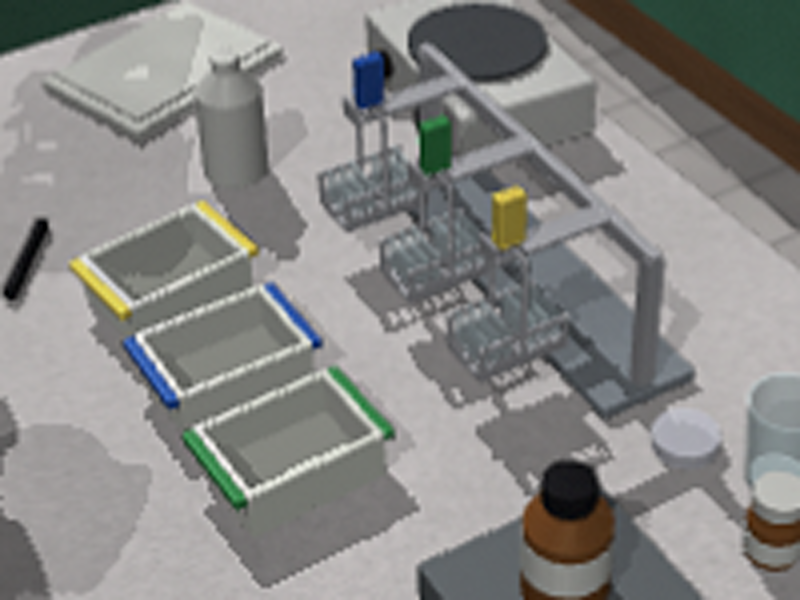

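All three racks hang in order blue, green, yellow (+y to -y), and the dishes are empty. The slides run across the baskets. Next I fit the poses with projected hulls.

```bash
cat >> h.py <<'E'
from scipy.optimize import least_squares
def hullcen(c,P):
    h=cv2.convexHull(proj(c,P).astype(np.float32)); m=cv2.moments(h); return np.array([m['m10'],m['m01']])/m['m00']
def box(x0,x1,y0,y1,z0,z1): return np.array([[x,y,z] for x in(x0,x1) for y in(y0,y1) for z in(z0,z1)],float)
def cyl(r,z0,z1):
    a=np.linspace(0,2*np.pi,40); return np.array([[r*np.cos(t),r*np.sin(t),z] for t in a for z in(z0,z1)])
def place(P,x,y,yaw,z=0):
    c,s=np.cos(yaw),np.sin(yaw); return P@np.array([[c,s,0],[-s,c,0],[0,0,1]])+[x,y,z]
def black(im,bx):
    x0,y0,x1,y1=bx; m=(im.max(2)<48).astype(np.uint8); k=np.zeros_like(m);k[y0:y1,x0:x1]=1
    n,l,st,ce=cv2.connectedComponentsWithStats(m*k); i=1+np.argmax(st[1:,4]); return ce[i],st[i].tolist()
E
python3 - <<'E'
from h import *
S=cv2.imread('pics/scene0.png')[:,:,::-1].copy();D=cv2.imread('pics/side0.png')[:,:,::-1].copy()
cs,cd=manip.get_calibration('scene'),manip.get_calibration('side')
o={'b':((318.7,136.6),(241.9,149.4),.12),'g':((293.3,156.5),(258.4,165.7),0),'y':((264.6,179.2),(276.6,183.8),-.12)}
G=box(-.013,.013,-.007,.007,.166,.216)
f=lambda p:np.concatenate([hullcen(c,place(G+[0,o[k][2],0],*p))-o[k][i] for k in o for i,c in enumerate((cs,cd))])
r=least_squares(f,[.656,.14,0]);print('stand',r.x,np.round(r.fun,1))
for k in o:
    f=lambda p:np.concatenate([hullcen(c,place(G,p[0],p[1],r.x[2],p[2]))-o[k][i] for i,c in enumerate((cs,cd))])
    q=least_squares(f,[.656,.14,0]);print('grip',k,q.x,np.round(q.fun,1))
d={'y':((254.3,135.2),(288.1,149.1),(174.6,202.1),(207.5,187.2)),'b':((228.3,151.6),(259.5,170.1),(187.4,222.7),(223.3,208.4)),'g':((198.7,171.4),(231.1,191.2),(203.4,247.3),(240.3,230.4))}
for k,v in d.items():
    A,e1=tri(cs,v[0],cd,v[2]);B,e2=tri(cs,v[1],cd,v[3]);w=B-A
    print('dish',k,(A+B)/2,'len',np.linalg.norm(w[:2]),'yaw',np.degrees(np.arctan2(w[1],w[0])),e1,e2,A[2],B[2])
C=cyl(.021,.13,.158)
bs,bd=black(S,(155,212,185,245)),black(D,(280,242,305,265));print(bs,bd)
for n,a,b in(('red',(106,274),(332.6,293.9)),('blk',bs[0],bd[0])):
    f=lambda p:np.concatenate([hullcen(cs,C+p)-a,hullcen(cd,C+p)-b])
    q=least_squares(f,[.54,-.3,0]);print(n,q.x,np.round(q.fun,1),proj(cs,C+q.x).min(0),proj(cs,C+q.x).max(0))
print('platform', [at(cs,u,v,.04)for u,v in((71,294),(110,344),(218,256),(175,222))])
E
python3 z.py scene0 50 200 250 350 4 s0p
```

```text
stand [ 0.65709153  0.13877353 -0.02678721] [-0.1 -0.3 -0.   0.1  0.  -0.1  0.3 -0.1  0.1 -0.1  0.8 -0.1]
grip b [0.63162238 0.16494277 0.03981666] [-26.2  -0.1   6.3   5.4]
grip g [ 0.65627624  0.13966934 -0.00080002] [-0.  -0.2 -0.   0.1]
grip y [ 0.64606007  0.0655671  -0.04135125] [ 8.5  0.5 -9.   3.2]
dish y [0.45723475 0.29859062 0.04365984] len 0.14174152486116046 yaw 4.88113031635379 0.0006161480500354183 0.002389400251719526 0.042926773123585504 0.04439291052942723
dish b [0.44905115 0.16326136 0.04369537] len 0.1406092311282714 yaw -0.9411584963566375 0.0005534218904598096 0.0004782476099154747 0.043873893585634094 0.04351684613523821
dish g [0.44331531 0.03151362 0.04270449] len 0.14064196858771372 yaw 0.9361858284359411 0.0012474683841089478 0.000822027985236113 0.04273054094613665 0.04267843484463757
(array([168.  , 228.36]), [160, 218, 17, 16, 100]) (array([292.1849711 , 252.47976879]), [285, 246, 15, 14, 173])
red [ 0.54556023 -0.39884843 -0.00123556] [ 0.  -0.1  0.1  0.1] [ 94.20683598 262.22664674] [117.70237812 285.71685595]
blk [ 0.54618762 -0.22197573 -0.00472446] [ 0.4 -1.5  1.1  0.8] [158.74945368 216.62697668] [177.96547634 237.16725877]
platform [array([ 0.45108618, -0.46998411,  0.04      ]), array([ 0.62587955, -0.47838233,  0.04      ]), array([ 0.64612338, -0.16084952,  0.04      ]), array([ 0.47261679, -0.15747052,  0.04      ])]
```

View pics/s0p.png

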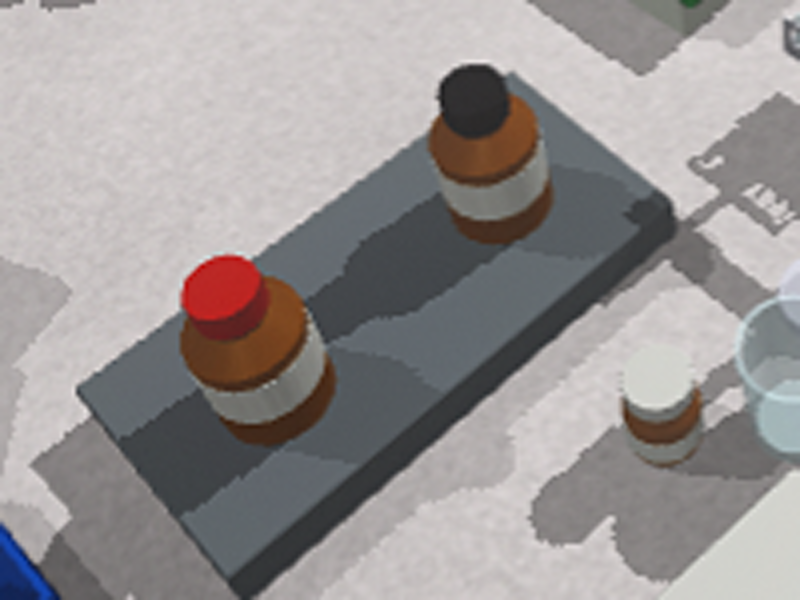

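The crop puts the black cap at about (168.7,225) and the red one at (106,274). Platform corners are at about (70,297), (109,344), (217,251) and (178,218). All fits agree with the known heights. I move over to the platform side and log joint data to learn the arm's geometry.

Emit:
{"fn": "arm_command", "kwargs": {"increments": [{"tx":0.05,"ty":-0.06,"tz":0.03,"rz":-8},{"tx":0.1,"ty":-0.11,"tz":0.06,"rz":-16},{"tx":0.14,"ty":-0.16,"tz":0.1,"rz":-24},{"tx":0.17,"ty":-0.22,"tz":0.12,"rz":-32},{"tx":0.19,"ty":-0.28,"tz":0.12,"rz":-40},{"tx":0.19,"ty":-0.34,"tz":0.12,"rz":-48},{"tx":0.19,"ty":-0.4,"tz":0.12,"rz":-56},{"tx":0.19,"ty":-0.46,"tz":0.12,"rz":-64},{"tx":0.19,"ty":-0.52,"tz":0.12,"rz":-70},{"tx":0.19,"ty":-0.56,"tz":0.12,"rz":-70},{"tx":0.19,"ty":-0.6,"tz":0.12,"rz":-70},{"tx":0.19,"ty":-0.6,"tz":0.12,"rz":-70}]}}

```text
schema error: expected keys rx, ry, rz, tx, ty, tz, gripper
```

```bash
cat > st.py <<'E'
from h import *
from scipy.spatial.transform import Rotation as R
import json
s=manip.state(); M=R.from_rotvec(s['tool_rot']).as_matrix()
json.dump([s['qpos'].tolist(),s['ee_pos'].tolist(),s['tool_rot'].tolist()],open('log.jsonl','a')); open('log.jsonl','a').write('\n')
print('t',s['t'],'q',np.round(s['qpos'],3),'p',np.round(s['ee_pos'],4),'open',round(s['opening'],3),'gf',round(s['gripper_force'],1),'F',np.round(s['ft_force'],1))
print('toolx',np.round(M[:,0],3),'y',np.round(M[:,1],3),'z',np.round(M[:,2],3))
E
python3 st.py
```

```text
t 0.15 q [ 0.913  0.181  1.608 -0.     1.354 -0.206] p [0.2508 0.517  0.2567] open 1.0 gf 0.0 F [-0.3 -0.  -0.1]
toolx [-0.9    0.437  0.   ] y [ 0.437  0.9   -0.001] z [-0.001 -0.001 -1.   ]
```

Emit:
{"fn": "arm_command", "kwargs": {"increments": [{"rx":0,"ry":0,"rz":-8,"tx":0.05,"ty":-0.06,"tz":0.03,"gripper":1},{"rx":0,"ry":0,"rz":-16,"tx":0.1,"ty":-0.11,"tz":0.06,"gripper":1},{"rx":0,"ry":0,"rz":-24,"tx":0.14,"ty":-0.16,"tz":0.1,"gripper":1},{"rx":0,"ry":0,"rz":-32,"tx":0.17,"ty":-0.22,"tz":0.12,"gripper":1},{"rx":0,"ry":0,"rz":-40,"tx":0.19,"ty":-0.28,"tz":0.12,"gripper":1},{"rx":0,"ry":0,"rz":-48,"tx":0.19,"ty":-0.34,"tz":0.12,"gripper":1},{"rx":0,"ry":0,"rz":-56,"tx":0.19,"ty":-0.4,"tz":0.12,"gripper":1},{"rx":0,"ry":0,"rz":-64,"tx":0.19,"ty":-0.46,"tz":0.12,"gripper":1},{"rx":0,"ry":0,"rz":-70,"tx":0.19,"ty":-0.52,"tz":0.12,"gripper":1},{"rx":0,"ry":0,"rz":-70,"tx":0.19,"ty":-0.6,"tz":0.12,"gripper":1},{"rx":0,"ry":0,"rz":-70,"tx":0.19,"ty":-0.6,"tz":0.12,"gripper":1},{"rx":0,"ry":0,"rz":-70,"tx":0.19,"ty":-0.6,"tz":0.12,"gripper":1}]}}

```text
t: 1.65
ee_pos: [0.4406, -0.086, 0.3769]
tool_rot: [-2.339, -2.097, 0.001]
ft_force: [0.0, -0.0, -0.1]
opening: 1.002
gripper_force: 0.0
```

```bash
python3 st.py
```

```text
t 1.65 q [-4.580e-01 -1.900e-01  1.739e+00 -1.000e-03  1.594e+00 -3.490e-01] p [ 0.4406 -0.086   0.3769] open 1.002 gf 0.0 F [ 0.  -0.  -0.1]
toolx [ 0.109  0.994 -0.   ] y [ 0.994 -0.109 -0.001] z [-0.001 -0.    -1.   ]
```

Emit:
{"fn": "arm_command", "kwargs": {"increments": [{"rx":10,"ry":0,"rz":0,"tx":0,"ty":0,"tz":0.02,"gripper":1},{"rx":20,"ry":0,"rz":0,"tx":0,"ty":0,"tz":0.04,"gripper":1},{"rx":25,"ry":0,"rz":0,"tx":0,"ty":0,"tz":0.04,"gripper":1},{"rx":25,"ry":0,"rz":0,"tx":0,"ty":0,"tz":0.04,"gripper":1}]}}

```text
t: 2.15
ee_pos: [0.441, -0.0826, 0.4165]
tool_rot: [-2.07, -1.865, -0.413]
ft_force: [-0.9, 0.1, 0.4]
opening: 0.998
gripper_force: 0.0
```

```bash
python3 st.py
```

```text
t 2.15 q [-0.682 -0.101  1.637  0.351  1.875 -0.517] p [ 0.441  -0.0826  0.4165] open 0.998 gf 0.0 F [-0.9  0.1  0.4]
toolx [0.104 0.901 0.421] y [ 0.995 -0.094 -0.046] z [-0.001  0.424 -0.906]
```

```bash
cat > kin.py <<'E'
import json,numpy as np
from scipy.spatial.transform import Rotation as R
L=[json.loads(l) for l in open('log.jsonl')]
e=lambda a,t:R.from_euler(a,t).as_matrix()
C=None
def chain(q,s4=1):
    A=[np.eye(3)]
    for a,t in zip('zyyzyz',(q[0],q[1],q[2],s4*q[3],q[4],q[5])): A.append(A[-1]@e(a,t))
    return A
if __name__=='__main__':
    for s4 in(1,-1):
        for q,p,r in L: print(s4,np.round(chain(q,s4)[6].T@R.from_rotvec(r).as_matrix(),3).tolist())
E
python3 kin.py
python3 - <<'E'
from h import *
c=manip.get_calibration('scene')
for u,v in((0,350),(40,318),(70,350),(45,384)): print(at(c,u,v,.05))
for u,v in((70,297.5),(109,344),(217,251),(178,218)): print(at(c,u,v,.04))
for u,v in((80,218),(107,155)):print(at(c,u,v,0))
E
```

```text
1 [[0.0, -1.0, -0.0], [1.0, 0.0, -0.0], [0.0, -0.0, 1.0]]
1 [[0.0, -1.0, 0.0], [1.0, 0.0, 0.0], [-0.0, 0.0, 1.0]]
1 [[0.0, -1.0, 0.0], [1.0, 0.0, 0.0], [-0.0, 0.0, 1.0]]
-1 [[0.0, -1.0, 0.0], [1.0, 0.0, -0.0], [0.0, 0.0, 1.0]]
-1 [[-0.0, -1.0, 0.0], [1.0, -0.0, -0.001], [0.001, 0.0, 1.0]]
-1 [[0.286, -0.926, -0.246], [0.816, 0.101, 0.569], [-0.502, -0.363, 0.785]]
[ 0.46233655 -0.64055512  0.05      ]
[ 0.45943282 -0.54872602  0.05      ]
[ 0.57702911 -0.54212585  0.05      ]
[ 0.59994965 -0.61096926  0.05      ]
[ 0.45766209 -0.47648251  0.04      ]
[ 0.62420992 -0.47981096  0.04      ]
[ 0.63310132 -0.15125916  0.04      ]
[ 0.46793144 -0.14206483  0.04      ]
[ 2.10905031e-01 -3.15638671e-01 -1.11022302e-16]
[ 0.01976215 -0.0919629   0.        ]
```

Emit:
{"fn": "arm_command", "kwargs": {"increments": [{"rx":10,"ry":0,"rz":0,"tx":0,"ty":-0.04,"tz":0,"gripper":1},{"rx":20,"ry":0,"rz":0,"tx":0,"ty":-0.08,"tz":0,"gripper":1},{"rx":30,"ry":0,"rz":0,"tx":0,"ty":-0.1,"tz":0,"gripper":1},{"rx":30,"ry":0,"rz":0,"tx":0,"ty":-0.1,"tz":0,"gripper":1},{"rx":30,"ry":0,"rz":0,"tx":0,"ty":-0.1,"tz":0,"gripper":1}]}}

```text
t: 2.78
ee_pos: [0.4414, -0.1814, 0.4176]
tool_rot: [-1.712, -1.547, -0.801]
ft_force: [-0.2, 0.4, 0.9]
opening: 1.001
gripper_force: 0.0
```

```bash
python3 st.py
```

```text
t 2.775 q [-0.955  0.231  1.474  0.619  2.196 -0.687] p [ 0.4414 -0.1814  0.4176] open 1.001 gf 0.0 F [-0.2  0.4  0.9]
toolx [0.102 0.573 0.813] y [ 0.995 -0.057 -0.084] z [-0.002  0.818 -0.576]
```

Emit:
{"fn": "arm_command", "kwargs": {"increments": [{"rx":10,"ry":0,"rz":0,"tx":0,"ty":0,"tz":-0.03,"gripper":1},{"rx":20,"ry":0,"rz":0,"tx":0,"ty":0,"tz":-0.06,"gripper":1},{"rx":30,"ry":0,"rz":0,"tx":0,"ty":0,"tz":-0.08,"gripper":1},{"rx":35,"ry":0,"rz":0,"tx":0,"ty":0,"tz":-0.08,"gripper":1},{"rx":35,"ry":0,"rz":0,"tx":0,"ty":0,"tz":-0.08,"gripper":1}]}}

```text
t: 3.4
ee_pos: [0.4414, -0.1809, 0.3375]
tool_rot: [-1.256, -1.135, -1.13]
ft_force: [0.5, 0.1, 0.9]
opening: 1.002
gripper_force: 0.0
```

```bash
python3 st.py
```

```text
t 3.4 q [-1.002  0.586  1.532  0.883  2.375 -0.747] p [ 0.4414 -0.1809  0.3375] open 1.002 gf 0.0 F [0.5 0.1 0.9]
toolx [0.103 0.002 0.995] y [ 0.995  0.003 -0.103] z [-0.003  1.    -0.002]
```

```bash
cat > kin.py <<'E'
import json,numpy as np
from scipy.spatial.transform import Rotation as R
from scipy.optimize import least_squares
e=lambda a,t:R.from_euler(a,t).as_matrix()
C=np.array([[0,-1,0],[1,0,0],[0,0,1.]])
LO=np.array([-2.99,-.89,.3,-1.14,0,-3.12]);HI=np.array([2.99,2.07,2.58,4.28,2.63,3.12])
def chain(q):
    A=[np.eye(3)]
    for a,t in zip('zyyzyz',q): A.append(A[-1]@e(a,t))
    return A
# params: (frame idx, axis)
PR=[(1,0),(1,1),(1,2),(2,2),(3,0),(3,2),(4,1),(6,2)]
def mat(q):
    A=chain(q); return np.stack([A[i][:,k] for i,k in PR],1)
def fit():
    L=[json.loads(l) for l in open('log.jsonl')]
    M=np.vstack([mat(q) for q,_,_ in L]); b=np.concatenate([p for _,p,_ in L])
    x,_,rk,sv=np.linalg.lstsq(M,b,rcond=1e-4); return x,M@x-b,rk,sv
X=fit()[0]
def fk(q): return mat(q)@X, chain(q)[6]@C
def ik(p,Rt,q0):
    def f(q):
        P,Q=fk(q); return np.r_[(P-p)*5,R.from_matrix(Rt@Q.T).as_rotvec(),1e-4*(q-q0)]
    r=least_squares(f,np.clip(q0,LO+1e-3,HI-1e-3),bounds=(LO,HI)); return r.x,np.linalg.norm(f(r.x)[:6])
if __name__=='__main__':
    x,r,rk,sv=fit(); print(np.round(x,4),rk,np.round(sv,2)); print(np.round(r*1000,1))
E
python3 kin.py
```

```text
[0.     0.1178 0.3134 0.4382 0.0855 0.5145 0.     0.2928] 8 [4.34 3.21 3.06 0.97 0.59 0.37 0.24 0.09]
[ 0. -0. -0.  0. -0. -0. -0. -0. -0. -0. -0. -0. -0. -0.  0.]
```

```bash
cat > plan1.py <<'E'
from kin import *
def tool(al,pit):  # z dir azimuth al, pitch down pit(deg), x up-ish
    a,p=np.radians([al,pit]); z=np.array([np.cos(a)*np.cos(p),np.sin(a)*np.cos(p),-np.sin(p)])
    y=np.cross([0,0,1.],z); y=-y/np.linalg.norm(y); y=np.cross(z,[0,0,1.]); y/=np.linalg.norm(y); return np.stack([np.cross(y,z),y,z],1)
if __name__=='__main__':
    L=[json.loads(l) for l in open('log.jsonl')]; q0=np.array(L[-1][0])
    for P in((.5456,-.3988,.09),(.5445,-.221,.09)):
        for al in(-20,0,20):
            for pit in(0,15,25):
                Rt=tool(al,pit); q,er=ik(np.array(P),Rt,q0)
                a=np.radians(al); Ri=R.from_rotvec(np.pi*np.array([np.cos(a),np.sin(a),0])).as_matrix()@Rt
                best=[]
                for s in(-np.pi,np.pi):
                    g=q.copy();g[5]+=s; Pi=np.array(P)-[.05,0,-.2]; best.append(ik(Pi,Ri,g))
                b=min(best,key=lambda t:t[1])
                print(P[1],al,pit,np.round(q,2),round(er,4),'| inv',np.round(b[0],2),round(b[1],4))
E
python3 plan1.py
```

```text
-0.3988 -20 0 [-1.13  0.83  2.03  2.34  1.37 -1.37] 0.0 | inv [-1.26  0.21  2.24  2.11  1.17  2.15] 0.0
-0.3988 -20 15 [-1.11  0.63  2.08  2.24  1.02 -1.22] 0.0 | inv [-1.24  0.45  2.19  2.29  1.51  1.95] 0.0
-0.3988 -20 25 [-1.08  0.51  2.08  2.09  0.78 -1.04] 0.0 | inv [-1.2   0.61  2.12  2.38  1.72  1.88] 0.0
-0.3988 0 0 [-1.26  0.87  1.87  1.86  1.45 -1.19] 0.0 | inv [-1.37  0.34  2.06  1.72  1.43  2.3 ] 0.0
-0.3988 0 15 [-1.24  0.68  1.93  1.73  1.18 -1.03] 0.0 | inv [-1.34  0.54  2.02  1.9   1.67  2.14] 0.0
-0.3988 0 25 [-1.2   0.58  1.93  1.59  1.01 -0.87] 0.0 | inv [-1.31  0.67  1.97  2.01  1.83  2.08] 0.0
-0.3988 20 0 [-1.28  0.94  1.64  1.52  1.6  -1.01] 0.0 | inv [-1.37  0.5   1.81  1.47  1.68  2.4 ] 0.0
-0.3988 20 15 [-1.27  0.78  1.7   1.37  1.39 -0.9 ] 0.0 | inv [-1.35  0.65  1.79  1.64  1.85  2.3 ] 0.0
-0.3988 20 25 [-1.23  0.69  1.72  1.26  1.26 -0.79] 0.0 | inv [-1.32  0.76  1.75  1.76  1.98  2.26] 0.0
-0.221 -20 0 [-0.83  0.83  2.25  2.66  1.51 -1.54] 0.0 | inv [-0.99 -0.05  2.54  2.38  1.06  2.  ] 0.0
-0.221 -20 15 [-0.82  0.56  2.32  2.63  1.08 -1.44] 0.0 | inv [-0.97  0.33  2.47  2.55  1.55  1.76] 0.0
-0.221 -20 25 [-0.79  0.39  2.33  2.55  0.77 -1.32] 0.0 | inv [-0.93  0.55  2.38  2.6   1.83  1.69] 0.0
-0.221 0 0 [-1.08  0.82  2.17  2.06  1.5  -1.44] 0.0 | inv [-1.24  0.07  2.42  1.84  1.37  2.2 ] 0.0
-0.221 0 15 [-1.05  0.58  2.24  1.99  1.16 -1.26] 0.0 | inv [-1.2   0.37  2.37  2.01  1.67  1.95] 0.0
-0.221 0 25 [-1.01  0.43  2.25  1.88  0.93 -1.08] 0.0 | inv [-1.15  0.56  2.3   2.09  1.88  1.84] 0.0
-0.221 20 0 [-1.16  0.84  1.99  1.63  1.55 -1.26] 0.0 | inv [-1.28  0.24  2.2   1.53  1.61  2.27] 0.0
-0.221 20 15 [-1.13  0.63  2.06  1.53  1.3  -1.11] 0.0 | inv [-1.25  0.47  2.17  1.67  1.81  2.1 ] 0.0
-0.221 20 25 [-1.09  0.51  2.08  1.44  1.14 -0.96] 0.0 | inv [-1.21  0.61  2.12  1.77  1.96  2.02] 0.0
```

```bash
cat > inc.py <<'E'
from plan1 import *
def inc(R0,p0,R1,p1):
    return np.round(np.degrees(R.from_matrix(R1@R0.T).as_rotvec()),1),np.round(np.array(p1)-p0,3)
E
python3 - <<'E'
from inc import *
L=[json.loads(l) for l in open('log.jsonl')]; q,p,r=L[-1]
print(inc(R.from_rotvec(r).as_matrix(),p,tool(0,15),[.40,-.40,.27]))
print(inc(R.from_rotvec(r).as_matrix(),p,tool(0,0),[.40,-.40,.27]))
E
```

```text
(array([-16.3,   7. , -88.8]), array([-0.041, -0.219, -0.068]))
(array([ -4.6,  -4.7, -90.1]), array([-0.041, -0.219, -0.068]))
```

Emit:
{"fn": "arm_command", "kwargs": {"increments": [{"rx":-1.6,"ry":0.7,"rz":-8.9,"tx":0,"ty":-0.025,"tz":0,"gripper":1},{"rx":-3.3,"ry":1.4,"rz":-17.8,"tx":-0.01,"ty":-0.05,"tz":0,"gripper":1},{"rx":-4.9,"ry":2.1,"rz":-26.6,"tx":-0.01,"ty":-0.075,"tz":0,"gripper":1},{"rx":-6.5,"ry":2.8,"rz":-35.5,"tx":-0.02,"ty":-0.1,"tz":0,"gripper":1},{"rx":-8.2,"ry":3.5,"rz":-44.4,"tx":-0.02,"ty":-0.125,"tz":-0.01,"gripper":1},{"rx":-9.8,"ry":4.2,"rz":-53.3,"tx":-0.03,"ty":-0.15,"tz":-0.02,"gripper":1},{"rx":-11.4,"ry":4.9,"rz":-62.2,"tx":-0.03,"ty":-0.175,"tz":-0.03,"gripper":1},{"rx":-13,"ry":5.6,"rz":-71,"tx":-0.04,"ty":-0.2,"tz":-0.04,"gripper":1},{"rx":-14.7,"ry":6.3,"rz":-79.9,"tx":-0.041,"ty":-0.219,"tz":-0.055,"gripper":1},{"rx":-16.3,"ry":7,"rz":-88.8,"tx":-0.041,"ty":-0.219,"tz":-0.068,"gripper":1},{"rx":-16.3,"ry":7,"rz":-88.8,"tx":-0.041,"ty":-0.219,"tz":-0.068,"gripper":1},{"rx":-16.3,"ry":7,"rz":-88.8,"tx":-0.041,"ty":-0.219,"tz":-0.068,"gripper":1}]}}

```text
t: 4.9
ee_pos: [0.4006, -0.4022, 0.2718]
tool_rot: [2.486, 0.008, 1.912]
ft_force: [-0.3, -0.5, 1.0]
opening: 1.002
gripper_force: 0.0
```

```bash
python3 st.py; cat > bot.py <<'E'
from h import *
import sys
def bots(tag):
    S=cap('scene','scene'+tag);D=cap('side','side'+tag)
    cs,cd=manip.get_calibration('scene'),manip.get_calibration('side');C=cyl(.021,.13,.158)
    o={}
    for n in('red','blk'):
        for cn,c,im in(('s',cs,S),('d',cd,D)):
            if n=='red': B=[b for b in blobs(im,'red',(60,200,370,345),60)]; l=[b[0] for b in B]; a=[b[1][4] for b in B]
            else:
                m=(im.max(2)<48).astype(np.uint8); x0,y0,x1,y1=(90,190,220,300) if cn=='s' else (255,230,360,320)
                k=np.zeros_like(m);k[y0:y1,x0:x1]=1; k,l,st,ce=cv2.connectedComponentsWithStats(m*k); I=[i for i in range(1,k) if st[i,4]>60 and st[i,2]<32 and st[i,3]<32]
                l=[np.round(ce[i],1).tolist() for i in I]; a=[st[i].tolist() for i in I]
            print(n,cn,l,a)
            if not l: continue
            f=lambda p:hullcen(c,C+[p[0],p[1],0])-l[0]
            print('   ->',np.round(least_squares(f,[.54,-.3]).x,4))
if __name__=='__main__': bots(sys.argv[1])
E
python3 bot.py 1
```

```text
t 4.9 q [-1.571  0.153  2.126  1.372  1.402 -0.699] p [ 0.4006 -0.4022  0.2718] open 1.002 gf 0.0 F [-0.3 -0.5  1. ]
toolx [0.257 0.007 0.966] y [ 0.001 -1.     0.007] z [ 0.966 -0.001 -0.257]
red s [[106.0, 274.0]] [365]
   -> [ 0.5466 -0.3992]
red d [[332.6, 293.9]] [228]
   -> [ 0.5449 -0.3991]
blk s [[168.0, 225.2]] [[160, 217, 17, 17, 218]]
   -> [ 0.5449 -0.2212]
blk d [[292.0, 252.3], [273.7, 275.2]] [[285, 246, 15, 14, 165], [261, 270, 25, 12, 176]]
   -> [ 0.5427 -0.2201]
```

Emit:
{"fn": "arm_command", "kwargs": {"increments": [{"rx":0,"ry":0,"rz":0,"tx":0,"ty":0.003,"tz":-0.05,"gripper":1},{"rx":0,"ry":0,"rz":0,"tx":0,"ty":0.003,"tz":-0.1,"gripper":1},{"rx":0,"ry":0,"rz":0,"tx":0,"ty":0.003,"tz":-0.15,"gripper":1},{"rx":0,"ry":0,"rz":0,"tx":0,"ty":0.003,"tz":-0.182,"gripper":1},{"rx":0,"ry":0,"rz":0,"tx":0.04,"ty":0.003,"tz":-0.182,"gripper":1},{"rx":0,"ry":0,"rz":0,"tx":0.07,"ty":0.003,"tz":-0.182,"gripper":1},{"rx":0,"ry":0,"rz":0,"tx":0.1,"ty":0.003,"tz":-0.182,"gripper":1},{"rx":0,"ry":0,"rz":0,"tx":0.125,"ty":0.003,"tz":-0.182,"gripper":1},{"rx":0,"ry":0,"rz":0,"tx":0.145,"ty":0.003,"tz":-0.182,"gripper":1},{"rx":0,"ry":0,"rz":0,"tx":0.145,"ty":0.003,"tz":-0.182,"gripper":1}]}}

```text
t: 6.25
ee_pos: [0.5465, -0.3988, 0.0877]
tool_rot: [2.487, 0.003, 1.915]
ft_force: [0.2, -0.5, -0.5]
opening: 0.998
gripper_force: 0.0
```

```bash
python3 st.py; python3 bot.py 2; python3 z.py scene2 30 180 250 345 3.5 s2c
```

```text
t 6.25 q [-1.236  0.692  1.926  1.732  1.18  -1.039] p [ 0.5465 -0.3988  0.0877] open 0.998 gf 0.0 F [ 0.2 -0.5 -0.5]
toolx [0.255 0.004 0.967] y [-0.    -1.     0.004] z [ 0.967 -0.001 -0.255]
red s [[105.9, 273.9]] [371]
   -> [ 0.5462 -0.3992]
red d [[332.5, 293.9]] [228]
   -> [ 0.5447 -0.399 ]
blk s [[168.1, 228.9], [131.7, 273.7]] [[160, 220, 17, 14, 95], [123, 266, 16, 16, 71]]
   -> [ 0.554  -0.2286]
blk d [[292.1, 252.4]] [[285, 246, 15, 14, 167]]
   -> [ 0.5427 -0.2206]
```

View pics/s2c.png

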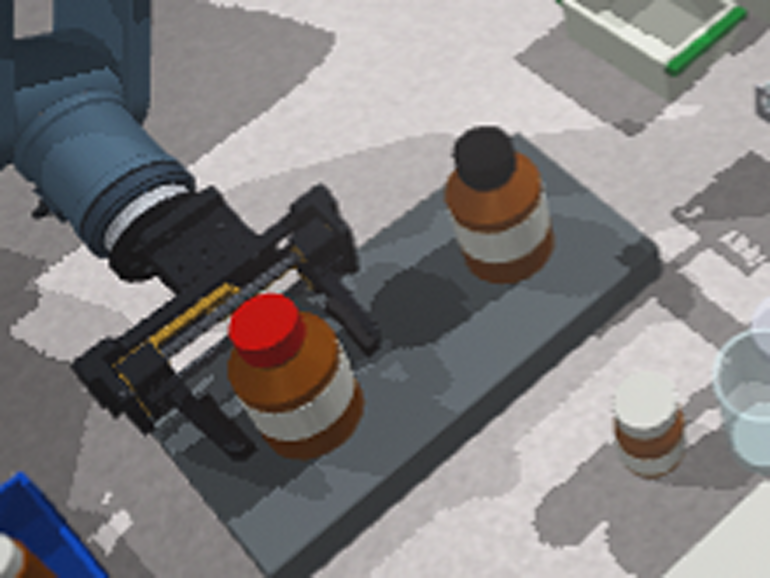

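The fingers straddle the red bottle evenly (cap at crop (266,328)). I close and lift.

Emit:
{"fn": "arm_command", "kwargs": {"increments": [{"rx":0,"ry":0,"rz":0,"tx":0,"ty":0,"tz":0,"gripper":0.5},{"rx":0,"ry":0,"rz":0,"tx":0,"ty":0,"tz":0,"gripper":0.5},{"rx":0,"ry":0,"rz":0,"tx":0,"ty":0,"tz":0,"gripper":0.5},{"rx":0,"ry":0,"rz":0,"tx":0,"ty":0,"tz":0,"gripper":0.5},{"rx":0,"ry":0,"rz":0,"tx":0,"ty":0,"tz":0,"gripper":0.5},{"rx":0,"ry":0,"rz":0,"tx":0,"ty":0,"tz":0,"gripper":0.5},{"rx":0,"ry":0,"rz":0,"tx":0,"ty":0,"tz":0,"gripper":0.5},{"rx":0,"ry":0,"rz":0,"tx":0,"ty":0,"tz":0,"gripper":0.5}], "squeeze": 40}}

```text
t: 7.35
ee_pos: [0.5451, -0.3988, 0.0874]
tool_rot: [2.487, -0.002, 1.913]
ft_force: [-0.3, -2.8, -0.4]
opening: 0.759
gripper_force: 40.0
```

Emit:
{"fn": "arm_command", "kwargs": {"increments": [{"rx":0,"ry":0,"rz":0,"tx":0,"ty":0,"tz":0.01,"gripper":0.5},{"rx":0,"ry":0,"rz":0,"tx":0,"ty":0,"tz":0.03,"gripper":0.5},{"rx":0,"ry":0,"rz":0,"tx":0,"ty":0,"tz":0.06,"gripper":0.5},{"rx":0,"ry":0,"rz":0,"tx":-0.01,"ty":0,"tz":0.09,"gripper":0.5},{"rx":0,"ry":0,"rz":0,"tx":-0.02,"ty":0,"tz":0.12,"gripper":0.5},{"rx":0,"ry":0,"rz":0,"tx":-0.03,"ty":0,"tz":0.15,"gripper":0.5},{"rx":0,"ry":0,"rz":0,"tx":-0.04,"ty":0,"tz":0.18,"gripper":0.5},{"rx":0,"ry":0,"rz":0,"tx":-0.05,"ty":0,"tz":0.2,"gripper":0.5},{"rx":0,"ry":0,"rz":0,"tx":-0.05,"ty":0,"tz":0.2,"gripper":0.5}]}}

```text
t: 8.48
ee_pos: [0.4948, -0.3987, 0.2889]
tool_rot: [2.485, 0.001, 1.912]
ft_force: [0.3, 0.1, -2.8]
opening: 0.76
gripper_force: 40.0
```

Emit:
{"fn": "arm_command", "kwargs": {"increments": [{"rx":10,"ry":0,"rz":0,"tx":0,"ty":0,"tz":0,"gripper":0.5},{"rx":20,"ry":0,"rz":0,"tx":0,"ty":0,"tz":0,"gripper":0.5},{"rx":30,"ry":0,"rz":0,"tx":0,"ty":0,"tz":0,"gripper":0.5},{"rx":40,"ry":0,"rz":0,"tx":0,"ty":0,"tz":0,"gripper":0.5},{"rx":50,"ry":0,"rz":0,"tx":0,"ty":0,"tz":0,"gripper":0.5},{"rx":60,"ry":0,"rz":0,"tx":0,"ty":0,"tz":0,"gripper":0.5},{"rx":70,"ry":0,"rz":0,"tx":0,"ty":0,"tz":0,"gripper":0.5},{"rx":80,"ry":0,"rz":0,"tx":0,"ty":0,"tz":0,"gripper":0.5},{"rx":90,"ry":0,"rz":0,"tx":0,"ty":0,"tz":0,"gripper":0.5},{"rx":90,"ry":0,"rz":0,"tx":0,"ty":0,"tz":0,"gripper":0.5}]}}

```text
t: 9.72
ee_pos: [0.4952, -0.3978, 0.2853]
tool_rot: [-1.324, 1.019, -1.013]
ft_force: [-1.5, -0.7, -3.6]
opening: 0.761
gripper_force: 40.0
```

```bash
python3 st.py
```

```text
t 9.725 q [-1.378  0.461  1.879  1.521  1.616  0.802] p [ 0.4952 -0.3978  0.2853] open 0.761 gf 40.0 F [-1.5 -0.7 -3.6]
toolx [ 0.257 -0.966 -0.001] y [-0.005  0.    -1.   ] z [ 0.966  0.257 -0.004]
```

Emit:
{"fn": "arm_command", "kwargs": {"increments": [{"rx":10,"ry":0,"rz":0,"tx":0,"ty":0,"tz":0,"gripper":0.5},{"rx":20,"ry":0,"rz":0,"tx":0,"ty":0,"tz":0,"gripper":0.5},{"rx":30,"ry":0,"rz":0,"tx":0,"ty":0,"tz":0,"gripper":0.5},{"rx":40,"ry":0,"rz":0,"tx":0,"ty":0,"tz":0,"gripper":0.5},{"rx":50,"ry":0,"rz":0,"tx":0,"ty":0,"tz":0,"gripper":0.5},{"rx":60,"ry":0,"rz":0,"tx":0,"ty":0,"tz":0,"gripper":0.5},{"rx":70,"ry":0,"rz":0,"tx":0,"ty":0,"tz":0,"gripper":0.5},{"rx":80,"ry":0,"rz":0,"tx":0,"ty":0,"tz":0,"gripper":0.5},{"rx":90,"ry":0,"rz":0,"tx":0,"ty":0,"tz":0,"gripper":0.5},{"rx":90,"ry":0,"rz":0,"tx":0,"ty":0,"tz":0,"gripper":0.5},{"rx":90,"ry":0,"rz":0,"tx":0,"ty":0,"tz":0,"gripper":0.5}]}}

```text
t: 11.1
ee_pos: [0.4952, -0.3987, 0.2875]
tool_rot: [-0.008, 1.312, -0.002]
ft_force: [-0.5, 0.9, -2.8]
opening: 0.761
gripper_force: 40.0
```

```bash
python3 st.py; python3 bot.py 3;python3 z.py side3 150 100 350 250 4 d3c
```

```text
t 11.1 q [-1.346  0.541  2.018  1.895  1.669  2.134] p [ 0.4952 -0.3987  0.2875] open 0.761 gf 40.0 F [-0.5  0.9 -2.8]
toolx [ 0.256 -0.006 -0.967] y [-0.003  1.    -0.007] z [0.967 0.005 0.256]
red s [[83.0, 244.3]] [164]
   -> [ 0.4364 -0.3883]
red d [] []
blk s [[94.6, 197.3], [168.4, 226.5]] [[90, 190, 13, 16, 115], [160, 217, 17, 17, 149]]
   -> [ 0.3238 -0.285 ]
blk d [[329.8, 280.9]] [[319, 269, 21, 27, 207]]
   -> [ 0.54 -0.3 ]
```

View pics/side3.png

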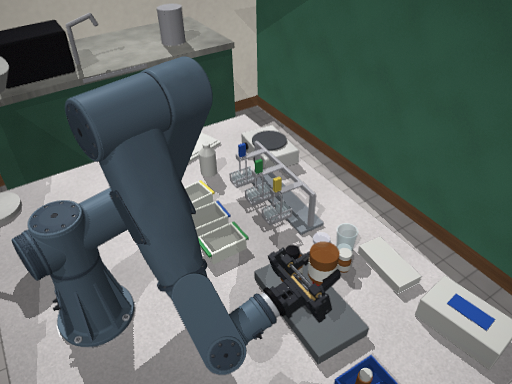

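The bottle (323,258) is held base-up. I hold it for about a second in total, then turn back.

Emit:
{"fn": "arm_command", "kwargs": {"increments": [{"rx":0,"ry":0,"rz":0,"tx":0,"ty":0,"tz":0,"gripper":0.5},{"rx":0,"ry":0,"rz":0,"tx":0,"ty":0,"tz":0,"gripper":0.5},{"rx":0,"ry":0,"rz":0,"tx":0,"ty":0,"tz":0,"gripper":0.5},{"rx":0,"ry":0,"rz":0,"tx":0,"ty":0,"tz":0,"gripper":0.5},{"rx":0,"ry":0,"rz":0,"tx":0,"ty":0,"tz":0,"gripper":0.5},{"rx":0,"ry":0,"rz":0,"tx":0,"ty":0,"tz":0,"gripper":0.5},{"rx":-10,"ry":0,"rz":0,"tx":0,"ty":0,"tz":0,"gripper":0.5},{"rx":-20,"ry":0,"rz":0,"tx":0,"ty":0,"tz":0,"gripper":0.5},{"rx":-30,"ry":0,"rz":0,"tx":0,"ty":0,"tz":0,"gripper":0.5},{"rx":-40,"ry":0,"rz":0,"tx":0,"ty":0,"tz":0,"gripper":0.5},{"rx":-50,"ry":0,"rz":0,"tx":0,"ty":0,"tz":0,"gripper":0.5},{"rx":-60,"ry":0,"rz":0,"tx":0,"ty":0,"tz":0,"gripper":0.5}]}}

```text
t: 12.7
ee_pos: [0.495, -0.3987, 0.2872]
tool_rot: [-0.896, 1.182, -0.685]
ft_force: [0.0, -0.4, -1.9]
opening: 0.762
gripper_force: 40.0
```

Emit:
{"fn": "arm_command", "kwargs": {"increments": [{"rx":-10,"ry":0,"rz":0,"tx":0,"ty":0,"tz":0,"gripper":0.5},{"rx":-20,"ry":0,"rz":0,"tx":0,"ty":0,"tz":0,"gripper":0.5},{"rx":-30,"ry":0,"rz":0,"tx":0,"ty":0,"tz":0,"gripper":0.5},{"rx":-40,"ry":0,"rz":0,"tx":0,"ty":0,"tz":0,"gripper":0.5},{"rx":-50,"ry":0,"rz":0,"tx":0,"ty":0,"tz":0,"gripper":0.5},{"rx":-60,"ry":0,"rz":0,"tx":0,"ty":0,"tz":0,"gripper":0.5},{"rx":-70,"ry":0,"rz":0,"tx":0,"ty":0,"tz":0,"gripper":0.5},{"rx":-80,"ry":0,"rz":0,"tx":0,"ty":0,"tz":0,"gripper":0.5},{"rx":-90,"ry":0,"rz":0,"tx":0,"ty":0,"tz":0,"gripper":0.5},{"rx":-100,"ry":0,"rz":0,"tx":0,"ty":0,"tz":0,"gripper":0.5},{"rx":-110,"ry":0,"rz":0,"tx":0,"ty":0,"tz":0,"gripper":0.5},{"rx":-120,"ry":0,"rz":0,"tx":0,"ty":0,"tz":0,"gripper":0.5}]}}

```text
t: 14.2
ee_pos: [0.495, -0.3983, 0.2874]
tool_rot: [2.484, 0.004, 1.911]
ft_force: [0.6, 0.1, -3.6]
opening: 0.765
gripper_force: 40.0
```

```bash
python3 st.py; python3 bot.py 4; python3 z.py scene4 30 180 250 345 3.5 s4c
```

```text
t 14.2 q [-1.345  0.181  2.046  1.498  1.233 -0.622] p [ 0.495  -0.3983  0.2874] open 0.765 gf 40.0 F [ 0.6  0.1 -3.6]
toolx [0.257 0.007 0.966] y [-0.003 -1.     0.008] z [ 0.966 -0.004 -0.257]
red s [[65.2, 205.1]] [137]
   -> [ 0.2896 -0.3501]
red d [[324.0, 247.9]] [291]
   -> [ 0.6306 -0.2571]
blk s [[168.5, 226.8]] [[160, 217, 17, 17, 139]]
   -> [ 0.5497 -0.2237]
blk d [] []
```

View pics/s4c.png

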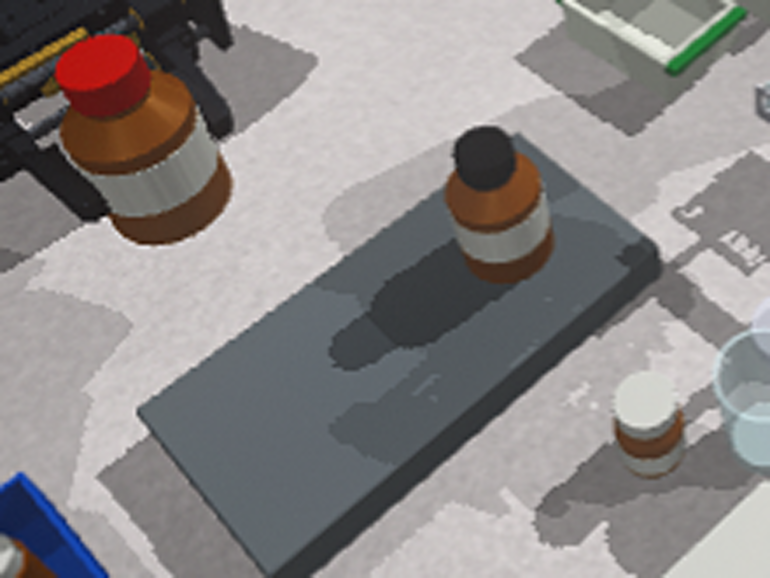

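The red bottle is upright in the gripper (crop (140,140)), and the black one hasn't moved. I lower back along the same path.

Emit:
{"fn": "arm_command", "kwargs": {"increments": [{"rx":0,"ry":0,"rz":0,"tx":0.01,"ty":0,"tz":-0.03,"gripper":0.5},{"rx":0,"ry":0,"rz":0,"tx":0.02,"ty":0,"tz":-0.06,"gripper":0.5},{"rx":0,"ry":0,"rz":0,"tx":0.03,"ty":0,"tz":-0.09,"gripper":0.5},{"rx":0,"ry":0,"rz":0,"tx":0.04,"ty":0,"tz":-0.12,"gripper":0.5},{"rx":0,"ry":0,"rz":0,"tx":0.05,"ty":0,"tz":-0.15,"gripper":0.5},{"rx":0,"ry":0,"rz":0,"tx":0.05,"ty":0,"tz":-0.175,"gripper":0.5},{"rx":0,"ry":0,"rz":0,"tx":0.05,"ty":0,"tz":-0.188,"gripper":0.5},{"rx":0,"ry":0,"rz":0,"tx":0.05,"ty":0,"tz":-0.194,"gripper":0.5},{"rx":0,"ry":0,"rz":0,"tx":0.05,"ty":0,"tz":-0.197,"gripper":0.5},{"rx":0,"ry":0,"rz":0,"tx":0.05,"ty":0,"tz":-0.199,"gripper":0.5},{"rx":0,"ry":0,"rz":0,"tx":0.05,"ty":0,"tz":-0.2,"gripper":0.5}]}}

```text
t: 15.68
ee_pos: [0.5451, -0.399, 0.088]
tool_rot: [2.486, -0.002, 1.914]
ft_force: [-0.3, -0.7, -4.5]
opening: 0.76
gripper_force: 40.0
```

```bash
python3 st.py; python3 bot.py 5
```

```text
t 15.675 q [-1.238  0.69   1.929  1.733  1.18  -1.039] p [ 0.5451 -0.399   0.088 ] open 0.76 gf 40.0 F [-0.3 -0.7 -4.5]
toolx [0.256 0.002 0.967] y [-0.003 -1.     0.003] z [ 0.967 -0.004 -0.256]
red s [[106.0, 273.9]] [371]
   -> [ 0.5463 -0.399 ]
red d [[332.8, 293.7]] [230]
   -> [ 0.5457 -0.3989]
blk s [[168.1, 228.9], [94.2, 295.1]] [[160, 220, 17, 14, 94], [90, 289, 13, 11, 87]]
   -> [ 0.554  -0.2286]
blk d [[292.1, 252.4], [337.6, 317.1]] [[285, 246, 15, 14, 166], [325, 313, 22, 7, 85]]
   -> [ 0.5427 -0.2206]
```

Emit:
{"fn": "arm_command", "kwargs": {"increments": [{"rx":0,"ry":0,"rz":0,"tx":0,"ty":0,"tz":-0.001,"gripper":0.5},{"rx":0,"ry":0,"rz":0,"tx":0,"ty":0,"tz":-0.001,"gripper":0.5},{"rx":0,"ry":0,"rz":0,"tx":0,"ty":0,"tz":-0.001,"gripper":1},{"rx":0,"ry":0,"rz":0,"tx":0,"ty":0,"tz":-0.001,"gripper":1},{"rx":0,"ry":0,"rz":0,"tx":0,"ty":0,"tz":-0.001,"gripper":1},{"rx":0,"ry":0,"rz":0,"tx":0,"ty":0,"tz":-0.001,"gripper":1},{"rx":0,"ry":0,"rz":0,"tx":-0.03,"ty":0,"tz":0,"gripper":1},{"rx":0,"ry":0,"rz":0,"tx":-0.06,"ty":0,"tz":0,"gripper":1},{"rx":0,"ry":0,"rz":0,"tx":-0.1,"ty":0,"tz":0,"gripper":1},{"rx":0,"ry":0,"rz":0,"tx":-0.145,"ty":0,"tz":0,"gripper":1},{"rx":0,"ry":0,"rz":0,"tx":-0.145,"ty":0.03,"tz":0,"gripper":1},{"rx":0,"ry":0,"rz":0,"tx":-0.145,"ty":0.06,"tz":0,"gripper":1}]}}

```text
t: 17.27
ee_pos: [0.3993, -0.339, 0.0875]
tool_rot: [2.486, -0.004, 1.912]
ft_force: [0.7, -0.3, 0.5]
opening: 0.998
gripper_force: 0.0
```

```bash
python3 st.py; python3 bot.py 6
```

```text
t 17.275 q [-1.575  0.595  2.206  1.484  1.326 -1.223] p [ 0.3993 -0.339   0.0875] open 0.998 gf 0.0 F [ 0.7 -0.3  0.5]
toolx [0.257 0.001 0.967] y [-0.005 -1.     0.003] z [ 0.967 -0.006 -0.257]
red s [[106.2, 274.2]] [365]
   -> [ 0.5473 -0.3992]
red d [[332.8, 293.7]] [227]
   -> [ 0.5457 -0.3989]
blk s [[97.8, 203.5], [109.4, 210.1], [168.0, 225.3]] [[90, 196, 20, 18, 78], [100, 202, 17, 19, 130], [160, 217, 17, 17, 217]]
   -> [ 0.3497 -0.2921]
blk d [[292.0, 252.3], [261.2, 302.0]] [[285, 246, 15, 14, 165], [255, 298, 14, 10, 96]]
   -> [ 0.5427 -0.2201]
```

```bash
python3 - <<'E'
from inc import *
q=np.array([-1.575,.595,2.206,1.484,1.326,-1.223])
for P in((.40,-.28,.0875),(.42,-.25,.0875),(.45,-.221,.0875),(.5445,-.221,.0875),(.5445,-.221,.19),(.53,-.221,.29)):
    q,e_=ik(np.array(P),tool(0,15),q);print(P,np.round(q,2),round(e_,4))
Ri=R.from_rotvec([np.pi,0,0]).as_matrix()@tool(0,15)
for a in(90,180):
    g=q.copy();g[5]+=np.radians(90); q,e_=ik(np.array(P),R.from_rotvec([np.radians(a),0,0]).as_matrix()@tool(0,15),g);print(np.round(q,2),round(e_,4))
E
```

```text
(0.4, -0.28, 0.0875) [-1.57  0.57  2.32  1.5   1.32 -1.31] 0.0
(0.42, -0.25, 0.0875) [-1.49  0.56  2.36  1.59  1.3  -1.35] 0.0
(0.45, -0.221, 0.0875) [-1.36  0.56  2.38  1.72  1.27 -1.37] 0.0
(0.5445, -0.221, 0.0875) [-1.05  0.59  2.24  1.99  1.16 -1.27] 0.0
(0.5445, -0.221, 0.19) [-1.05  0.24  2.31  1.86  1.07 -0.98] 0.0
(0.53, -0.221, 0.29) [-1.09 -0.1   2.33  1.65  1.04 -0.62] 0.0
[-1.19  0.24  2.21  1.67  1.49  0.69] 0.0
[-1.09  0.4   2.31  2.11  1.62  1.95] 0.0
```

Emit:
{"fn": "arm_command", "kwargs": {"increments": [{"rx":0,"ry":0,"rz":0,"tx":0,"ty":0.04,"tz":0,"gripper":1},{"rx":0,"ry":0,"rz":0,"tx":0.01,"ty":0.08,"tz":0,"gripper":1},{"rx":0,"ry":0,"rz":0,"tx":0.03,"ty":0.11,"tz":0,"gripper":1},{"rx":0,"ry":0,"rz":0,"tx":0.045,"ty":0.118,"tz":0,"gripper":1},{"rx":0,"ry":0,"rz":0,"tx":0.055,"ty":0.118,"tz":0,"gripper":1},{"rx":0,"ry":0,"rz":0,"tx":0.08,"ty":0.118,"tz":0,"gripper":1},{"rx":0,"ry":0,"rz":0,"tx":0.11,"ty":0.118,"tz":0,"gripper":1},{"rx":0,"ry":0,"rz":0,"tx":0.13,"ty":0.118,"tz":0,"gripper":1},{"rx":0,"ry":0,"rz":0,"tx":0.145,"ty":0.118,"tz":0,"gripper":1},{"rx":0,"ry":0,"rz":0,"tx":0.145,"ty":0.118,"tz":0,"gripper":1}]}}

```text
t: 18.62
ee_pos: [0.5463, -0.2211, 0.088]
tool_rot: [2.486, 0.002, 1.915]
ft_force: [-0.2, -0.5, 0.9]
opening: 1.003
gripper_force: 0.0
```

```bash
python3 st.py; python3 bot.py 7
```

```text
t 18.625 q [-1.047  0.587  2.236  1.999  1.166 -1.276] p [ 0.5463 -0.2211  0.088 ] open 1.003 gf 0.0 F [-0.2 -0.5  0.9]
toolx [0.255 0.003 0.967] y [-0.002 -1.     0.004] z [ 0.967 -0.003 -0.255]
red s [[106.3, 274.2]] [366]
   -> [ 0.5475 -0.399 ]
red d [[332.9, 293.8]] [228]
   -> [ 0.5457 -0.3993]
blk s [[171.2, 220.5]] [[160, 203, 25, 31, 368]]
   -> [ 0.5394 -0.2063]
blk d [[288.1, 253.2]] [[271, 246, 29, 15, 228]]
   -> [ 0.5312 -0.2169]
```

Emit:
{"fn": "arm_command", "kwargs": {"increments": [{"rx":0,"ry":0,"rz":0,"tx":0,"ty":0,"tz":0,"gripper":0.5},{"rx":0,"ry":0,"rz":0,"tx":0,"ty":0,"tz":0,"gripper":0.5},{"rx":0,"ry":0,"rz":0,"tx":0,"ty":0,"tz":0,"gripper":0.5},{"rx":0,"ry":0,"rz":0,"tx":0,"ty":0,"tz":0,"gripper":0.5},{"rx":0,"ry":0,"rz":0,"tx":0,"ty":0,"tz":0,"gripper":0.5},{"rx":0,"ry":0,"rz":0,"tx":0,"ty":0,"tz":0,"gripper":0.5},{"rx":0,"ry":0,"rz":0,"tx":0,"ty":0,"tz":0,"gripper":0.5},{"rx":0,"ry":0,"rz":0,"tx":0,"ty":0,"tz":0,"gripper":0.5}], "squeeze": 40}}

```text
t: 19.73
ee_pos: [0.545, -0.2208, 0.0874]
tool_rot: [2.487, -0.002, 1.913]
ft_force: [-2.8, -0.4, 0.8]
opening: 0.756
gripper_force: 39.8
```

Emit:
{"fn": "arm_command", "kwargs": {"increments": [{"rx":0,"ry":0,"rz":0,"tx":0,"ty":0,"tz":0.01,"gripper":0.5},{"rx":0,"ry":0,"rz":0,"tx":0,"ty":0,"tz":0.03,"gripper":0.5},{"rx":0,"ry":0,"rz":0,"tx":0,"ty":0,"tz":0.06,"gripper":0.5},{"rx":0,"ry":0,"rz":0,"tx":0,"ty":0,"tz":0.09,"gripper":0.5},{"rx":0,"ry":0,"rz":0,"tx":0,"ty":0,"tz":0.12,"gripper":0.5},{"rx":0,"ry":0,"rz":0,"tx":-0.01,"ty":0,"tz":0.15,"gripper":0.5},{"rx":0,"ry":0,"rz":0,"tx":-0.01,"ty":0,"tz":0.18,"gripper":0.5},{"rx":0,"ry":0,"rz":0,"tx":-0.01,"ty":0,"tz":0.2,"gripper":0.5},{"rx":0,"ry":0,"rz":0,"tx":-0.01,"ty":0,"tz":0.2,"gripper":0.5}]}}

```text
t: 20.85
ee_pos: [0.5351, -0.2204, 0.2889]
tool_rot: [2.484, 0.002, 1.913]
ft_force: [0.7, 0.1, -3.7]
opening: 0.755
gripper_force: 39.9
```

```bash
python3 st.py
```

```text
t 20.85 q [-1.076 -0.087  2.327  1.672  1.023 -0.637] p [ 0.5351 -0.2204  0.2889] open 0.755 gf 39.9 F [ 0.7  0.1 -3.7]
toolx [0.255 0.005 0.967] y [-0.003 -1.     0.006] z [ 0.967 -0.004 -0.255]
```

Emit:
{"fn": "arm_command", "kwargs": {"increments": [{"rx":10,"ry":0,"rz":0,"tx":0,"ty":0,"tz":0,"gripper":0.5},{"rx":20,"ry":0,"rz":0,"tx":0,"ty":0,"tz":0,"gripper":0.5},{"rx":30,"ry":0,"rz":0,"tx":0,"ty":0,"tz":0,"gripper":0.5},{"rx":40,"ry":0,"rz":0,"tx":0,"ty":0,"tz":0,"gripper":0.5},{"rx":50,"ry":0,"rz":0,"tx":0,"ty":0,"tz":0,"gripper":0.5},{"rx":60,"ry":0,"rz":0,"tx":0,"ty":0,"tz":0,"gripper":0.5},{"rx":70,"ry":0,"rz":0,"tx":0,"ty":0,"tz":0,"gripper":0.5},{"rx":80,"ry":0,"rz":0,"tx":0,"ty":0,"tz":0,"gripper":0.5},{"rx":90,"ry":0,"rz":0,"tx":0,"ty":0,"tz":0,"gripper":0.5},{"rx":90,"ry":0,"rz":0,"tx":0,"ty":0,"tz":0,"gripper":0.5}]}}

```text
t: 22.1
ee_pos: [0.5348, -0.2202, 0.2854]
tool_rot: [-1.324, 1.02, -1.013]
ft_force: [-0.3, -0.5, -4.5]
opening: 0.757
gripper_force: 39.9
```

Emit:
{"fn": "arm_command", "kwargs": {"increments": [{"rx":10,"ry":0,"rz":0,"tx":0,"ty":0,"tz":0,"gripper":0.5},{"rx":20,"ry":0,"rz":0,"tx":0,"ty":0,"tz":0,"gripper":0.5},{"rx":30,"ry":0,"rz":0,"tx":0,"ty":0,"tz":0,"gripper":0.5},{"rx":40,"ry":0,"rz":0,"tx":0,"ty":0,"tz":0,"gripper":0.5},{"rx":50,"ry":0,"rz":0,"tx":0,"ty":0,"tz":0,"gripper":0.5},{"rx":60,"ry":0,"rz":0,"tx":0,"ty":0,"tz":0,"gripper":0.5},{"rx":70,"ry":0,"rz":0,"tx":0,"ty":0,"tz":0,"gripper":0.5},{"rx":80,"ry":0,"rz":0,"tx":0,"ty":0,"tz":0,"gripper":0.5},{"rx":90,"ry":0,"rz":0,"tx":0,"ty":0,"tz":0,"gripper":0.5},{"rx":90,"ry":0,"rz":0,"tx":0,"ty":0,"tz":0,"gripper":0.5},{"rx":90,"ry":0,"rz":0,"tx":0,"ty":0,"tz":0,"gripper":0.5}]}}

```text
t: 23.48
ee_pos: [0.5352, -0.2207, 0.2874]
tool_rot: [-0.008, 1.312, -0.002]
ft_force: [0.5, -0.8, -3.8]
opening: 0.752
gripper_force: 39.9
```

```bash
python3 st.py; python3 bot.py 8
```

```text
t 23.475 q [-1.08   0.412  2.295  2.115  1.613  1.946] p [ 0.5352 -0.2207  0.2874] open 0.752 gf 39.9 F [ 0.5 -0.8 -3.8]
toolx [ 0.256 -0.006 -0.967] y [-0.003  1.    -0.007] z [0.967 0.004 0.256]
red s [[106.3, 274.3]] [362]
   -> [ 0.5477 -0.3992]
red d [[332.9, 293.8]] [227]
   -> [ 0.5457 -0.3993]
blk s [[159.8, 205.2]] [[151, 199, 17, 11, 109]]
   -> [ 0.4777 -0.1916]
blk d [] []
```

Emit:
{"fn": "arm_command", "kwargs": {"increments": [{"rx":0,"ry":0,"rz":0,"tx":0,"ty":0,"tz":0,"gripper":0.5},{"rx":0,"ry":0,"rz":0,"tx":0,"ty":0,"tz":0,"gripper":0.5},{"rx":0,"ry":0,"rz":0,"tx":0,"ty":0,"tz":0,"gripper":0.5},{"rx":0,"ry":0,"rz":0,"tx":0,"ty":0,"tz":0,"gripper":0.5},{"rx":0,"ry":0,"rz":0,"tx":0,"ty":0,"tz":0,"gripper":0.5},{"rx":0,"ry":0,"rz":0,"tx":0,"ty":0,"tz":0,"gripper":0.5},{"rx":-10,"ry":0,"rz":0,"tx":0,"ty":0,"tz":0,"gripper":0.5},{"rx":-20,"ry":0,"rz":0,"tx":0,"ty":0,"tz":0,"gripper":0.5},{"rx":-30,"ry":0,"rz":0,"tx":0,"ty":0,"tz":0,"gripper":0.5},{"rx":-40,"ry":0,"rz":0,"tx":0,"ty":0,"tz":0,"gripper":0.5},{"rx":-50,"ry":0,"rz":0,"tx":0,"ty":0,"tz":0,"gripper":0.5},{"rx":-60,"ry":0,"rz":0,"tx":0,"ty":0,"tz":0,"gripper":0.5}]}}

```text
t: 25.08
ee_pos: [0.535, -0.2207, 0.2873]
tool_rot: [-0.896, 1.182, -0.685]
ft_force: [1.5, 0.3, -3.9]
opening: 0.755
gripper_force: 39.9
```

Emit:
{"fn": "arm_command", "kwargs": {"increments": [{"rx":-10,"ry":0,"rz":0,"tx":0,"ty":0,"tz":0,"gripper":0.5},{"rx":-20,"ry":0,"rz":0,"tx":0,"ty":0,"tz":0,"gripper":0.5},{"rx":-30,"ry":0,"rz":0,"tx":0,"ty":0,"tz":0,"gripper":0.5},{"rx":-40,"ry":0,"rz":0,"tx":0,"ty":0,"tz":0,"gripper":0.5},{"rx":-50,"ry":0,"rz":0,"tx":0,"ty":0,"tz":0,"gripper":0.5},{"rx":-60,"ry":0,"rz":0,"tx":0,"ty":0,"tz":0,"gripper":0.5},{"rx":-70,"ry":0,"rz":0,"tx":0,"ty":0,"tz":0,"gripper":0.5},{"rx":-80,"ry":0,"rz":0,"tx":0,"ty":0,"tz":0,"gripper":0.5},{"rx":-90,"ry":0,"rz":0,"tx":0,"ty":0,"tz":0,"gripper":0.5},{"rx":-100,"ry":0,"rz":0,"tx":0,"ty":0,"tz":0,"gripper":0.5},{"rx":-110,"ry":0,"rz":0,"tx":0,"ty":0,"tz":0,"gripper":0.5},{"rx":-120,"ry":0,"rz":0,"tx":0,"ty":0,"tz":0,"gripper":0.5}]}}

```text
t: 26.58
ee_pos: [0.5348, -0.2202, 0.2873]
tool_rot: [2.485, 0.004, 1.911]
ft_force: [0.2, 0.2, -4.7]
opening: 0.759
gripper_force: 39.9
```

Emit:
{"fn": "arm_command", "kwargs": {"increments": [{"rx":0,"ry":0,"rz":0,"tx":0,"ty":0,"tz":-0.03,"gripper":0.5},{"rx":0,"ry":0,"rz":0,"tx":0.01,"ty":0,"tz":-0.06,"gripper":0.5},{"rx":0,"ry":0,"rz":0,"tx":0.01,"ty":0,"tz":-0.09,"gripper":0.5},{"rx":0,"ry":0,"rz":0,"tx":0.01,"ty":0,"tz":-0.12,"gripper":0.5},{"rx":0,"ry":0,"rz":0,"tx":0.01,"ty":0,"tz":-0.15,"gripper":0.5},{"rx":0,"ry":0,"rz":0,"tx":0.01,"ty":0,"tz":-0.175,"gripper":0.5},{"rx":0,"ry":0,"rz":0,"tx":0.01,"ty":0,"tz":-0.188,"gripper":0.5},{"rx":0,"ry":0,"rz":0,"tx":0.01,"ty":0,"tz":-0.194,"gripper":0.5},{"rx":0,"ry":0,"rz":0,"tx":0.01,"ty":0,"tz":-0.197,"gripper":0.5},{"rx":0,"ry":0,"rz":0,"tx":0.01,"ty":0,"tz":-0.199,"gripper":0.5},{"rx":0,"ry":0,"rz":0,"tx":0.01,"ty":0,"tz":-0.2,"gripper":0.5}]}}

```text
t: 27.95
ee_pos: [0.5452, -0.2209, 0.0879]
tool_rot: [2.486, -0.002, 1.914]
ft_force: [-0.0, 0.6, -3.9]
opening: 0.758
gripper_force: 39.9
```

```bash
python3 st.py; python3 bot.py 9;  python3 z.py scene9 30 180 250 345 3.5 s9c
```

```text
t 27.95 q [-1.049  0.586  2.239  1.999  1.166 -1.277] p [ 0.5452 -0.2209  0.0879] open 0.758 gf 39.9 F [-0.   0.6 -3.9]
toolx [0.256 0.002 0.967] y [-0.003 -1.     0.003] z [ 0.967 -0.004 -0.256]
red s [[106.3, 274.2]] [366]
   -> [ 0.5475 -0.399 ]
red d [[332.8, 293.7]] [227]
   -> [ 0.5457 -0.3989]
blk s [] []
blk d [[292.4, 252.3]] [[286, 246, 14, 14, 168]]
   -> [ 0.5436 -0.2208]
```

View pics/s9c.png

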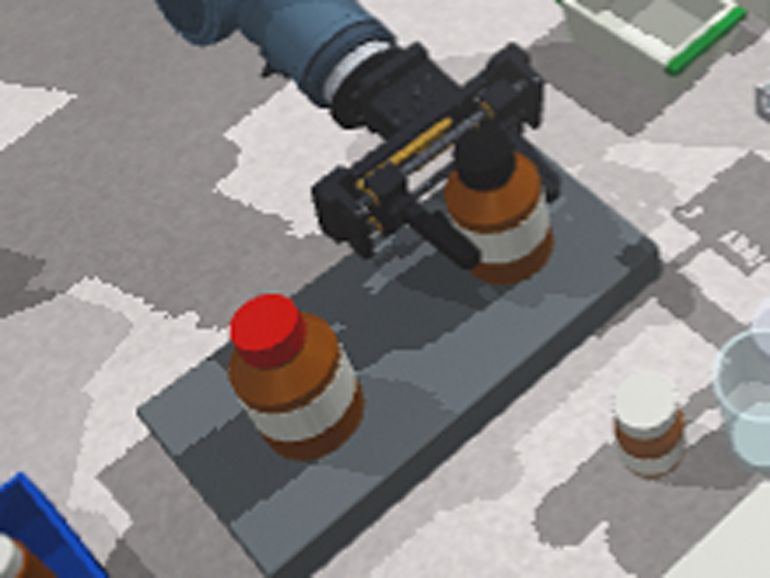

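Both bottles stand on the platform, red at crop (266,328) and black at crop (485,160). I release and retreat.

Emit:
{"fn": "arm_command", "kwargs": {"increments": [{"rx":0,"ry":0,"rz":0,"tx":0,"ty":0,"tz":-0.001,"gripper":0.5},{"rx":0,"ry":0,"rz":0,"tx":0,"ty":0,"tz":-0.001,"gripper":0.5},{"rx":0,"ry":0,"rz":0,"tx":0,"ty":0,"tz":-0.001,"gripper":1},{"rx":0,"ry":0,"rz":0,"tx":0,"ty":0,"tz":-0.001,"gripper":1},{"rx":0,"ry":0,"rz":0,"tx":0,"ty":0,"tz":-0.001,"gripper":1},{"rx":0,"ry":0,"rz":0,"tx":0,"ty":0,"tz":-0.001,"gripper":1},{"rx":0,"ry":0,"rz":0,"tx":-0.03,"ty":0,"tz":0,"gripper":1},{"rx":0,"ry":0,"rz":0,"tx":-0.06,"ty":0,"tz":0,"gripper":1},{"rx":0,"ry":0,"rz":0,"tx":-0.095,"ty":-0.01,"tz":0.02,"gripper":1},{"rx":0,"ry":0,"rz":0,"tx":-0.105,"ty":-0.02,"tz":0.06,"gripper":1},{"rx":0,"ry":0,"rz":0,"tx":-0.105,"ty":-0.03,"tz":0.1,"gripper":1},{"rx":0,"ry":0,"rz":0,"tx":-0.105,"ty":-0.04,"tz":0.14,"gripper":1}]}}

```text
t: 29.55
ee_pos: [0.4397, -0.261, 0.2286]
tool_rot: [2.487, -0.004, 1.913]
ft_force: [-1.1, -0.8, 0.1]
opening: 1.001
gripper_force: 0.0
```

```bash
python3 st.py; python3 - <<'E'
from inc import *
q=np.array(json.loads(open('log.jsonl').readlines()[-1])[0])
# path options to tool-down at (.46,0,.36), y along +-y: grip closing along rack y
import h
for sg in(1,-1):
  D=np.array([[0,sg,0],[0,0,0],[0,0,-1.]]) 
  y=np.array([0,sg,0.]);z=np.array([0,0,-1.]);x=np.cross(y,z);Rt=np.stack([x,y,z],1)
  for P in((.45,0,.4),(.655,.018,.2),(.66,.259,.2),(.457,.298,.16),(.443,.03,.16)):
    a,er=ik(np.array(P),Rt,np.array([-.2,0,1.7,0,1.5,sg*1.2 if sg>0 else -1.5]));print(sg,P,np.round(a,2),round(er,4))
E
```

```text
t 29.55 q [-1.427  0.027  2.411  1.511  1.278 -0.841] p [ 0.4397 -0.261   0.2286] open 1.001 gf 0.0 F [-1.1 -0.8  0.1]
toolx [0.257 0.    0.966] y [-0.004 -1.     0.001] z [ 0.966 -0.005 -0.257]
1 (0.45, 0, 0.4) [-0.26 -0.19  1.7  -0.    1.64 -1.84] 0.0
1 (0.655, 0.018, 0.2) [-0.15  0.41  1.44 -0.    1.29 -1.72] 0.0
1 (0.66, 0.259, 0.2) [ 0.21  0.52  1.28 -0.    1.34 -1.36] 0.0
1 (0.457, 0.298, 0.16) [ 0.36  0.22  1.77 -0.    1.15 -1.21] 0.0
1 (0.443, 0.03, 0.16) [-0.2   0.    2.01 -0.    1.13 -1.77] 0.0
-1 (0.45, 0, 0.4) [-0.26 -0.19  1.7   0.    1.64  1.31] 0.0
-1 (0.655, 0.018, 0.2) [-0.15  0.41  1.44  0.    1.29  1.42] 0.0
-1 (0.66, 0.259, 0.2) [0.21 0.52 1.28 0.   1.34 1.78] 0.0
-1 (0.457, 0.298, 0.16) [0.36 0.22 1.77 0.   1.15 1.93] 0.0
-1 (0.443, 0.03, 0.16) [-0.2   0.    2.01  0.    1.13  1.37] 0.0
```

```bash
python3 - <<'E'
from inc import *
from scipy.spatial.transform import Slerp
Lq,p,r=json.loads(open('log.jsonl').readlines()[-1]);q=np.array(Lq)
for target in((.46,-.1,.4),(.46,-.26,.36),(.50,0,.4)):
    q=np.array(Lq);D=np.stack([np.cross([0,-1,0],[0,0,-1]),[0,-1,0],[0,0,-1]],1).astype(float)
    S=Slerp([0,1],R.from_matrix([R.from_rotvec(r).as_matrix(),D]))
    print(target,inc(R.from_rotvec(r).as_matrix(),p,D,target))
    for s in np.linspace(0,1,10):
        n,er=ik(np.array(p)+s*(np.array(target)-p),S(s).as_matrix(),q); print(np.round(n,2),round(er,4),'dq',np.round(np.abs(n-q).max(),2)); q=n
E
```

```text
(0.46, -0.1, 0.4) (array([ 0.2, 75.1,  0.2]), array([0.02 , 0.161, 0.171]))
[-1.43  0.03  2.41  1.51  1.28 -0.84] 0.0 dq 0.0
[-1.36 -0.19  2.42  1.36  1.16 -0.57] 0.0 dq 0.28
[-1.26 -0.35  2.38  1.16  1.09 -0.27] 0.0 dq 0.3
[-1.15 -0.44  2.31  0.93  1.05  0.02] 0.0 dq 0.29
[-1.02 -0.46  2.22  0.71  1.06  0.3 ] 0.0 dq 0.27
[-0.89 -0.44  2.12  0.49  1.12  0.54] 0.0 dq 0.24
[-0.77 -0.39  2.01  0.32  1.21  0.74] 0.0 dq 0.2
[-0.65 -0.32  1.89  0.18  1.34  0.9 ] 0.0 dq 0.16
[-0.55 -0.23  1.77  0.08  1.48  1.02] 0.0 dq 0.14
[-0.47 -0.14  1.65  0.    1.63  1.1 ] 0.0 dq 0.15
(0.46, -0.26, 0.36) (array([ 0.2, 75.1,  0.2]), array([0.02 , 0.001, 0.131]))
[-1.43  0.03  2.41  1.51  1.28 -0.84] 0.0 dq 0.0
[-1.37 -0.13  2.38  1.36  1.17 -0.59] 0.0 dq 0.25
[-1.3  -0.24  2.32  1.18  1.09 -0.34] 0.0 dq 0.25
[-1.22 -0.29  2.24  0.97  1.06 -0.1 ] 0.0 dq 0.25
[-1.13 -0.29  2.15  0.76  1.06  0.14] 0.0 dq 0.23
[-1.04 -0.26  2.04  0.56  1.11  0.34] 0.0 dq 0.21
[-0.95 -0.22  1.93  0.38  1.18  0.52] 0.0 dq 0.18
[-0.87 -0.15  1.82  0.23  1.29  0.65] 0.0 dq 0.15
[-0.8  -0.08  1.7   0.11  1.41  0.76] 0.0 dq 0.13
[-0.74  0.01  1.59  0.    1.54  0.83] 0.0 dq 0.13
(0.5, 0, 0.4) (array([ 0.2, 75.1,  0.2]), array([0.06 , 0.261, 0.171]))
[-1.43  0.03  2.41  1.51  1.28 -0.84] 0.0 dq 0.0
[-1.33 -0.21  2.43  1.37  1.14 -0.56] 0.0 dq 0.28
[-1.2  -0.39  2.4   1.17  1.04 -0.23] 0.0 dq 0.32
[-1.05 -0.48  2.34  0.92  0.99  0.11] 0.0 dq 0.34
[-0.88 -0.49  2.24  0.66  0.99  0.43] 0.0 dq 0.33
[-0.72 -0.45  2.13  0.43  1.04  0.72] 0.0 dq 0.29
[-0.57 -0.38  2.    0.25  1.15  0.95] 0.0 dq 0.23
[-0.44 -0.29  1.87  0.13  1.3   1.12] 0.0 dq 0.17
[-0.33 -0.18  1.73  0.05  1.46  1.24] 0.0 dq 0.16
[-0.24 -0.07  1.59  0.    1.62  1.33] 0.0 dq 0.17
```

Emit:
{"fn": "arm_command", "kwargs": {"increments": [{"rx":0,"ry":8,"rz":0,"tx":0,"ty":0.02,"tz":0.03,"gripper":1},{"rx":0,"ry":16,"rz":0,"tx":0,"ty":0.035,"tz":0.05,"gripper":1},{"rx":0,"ry":24,"rz":0,"tx":0.01,"ty":0.05,"tz":0.06,"gripper":1},{"rx":0,"ry":32,"rz":0,"tx":0.01,"ty":0.065,"tz":0.08,"gripper":1},{"rx":0,"ry":40,"rz":0,"tx":0.01,"ty":0.085,"tz":0.1,"gripper":1},{"rx":0,"ry":48,"rz":0,"tx":0.02,"ty":0.1,"tz":0.12,"gripper":1},{"rx":0,"ry":56,"rz":0,"tx":0.02,"ty":0.12,"tz":0.14,"gripper":1},{"rx":0,"ry":64,"rz":0,"tx":0.02,"ty":0.14,"tz":0.16,"gripper":1},{"rx":0.2,"ry":70,"rz":0,"tx":0.02,"ty":0.16,"tz":0.171,"gripper":1},{"rx":0.2,"ry":75.1,"rz":0.2,"tx":0.02,"ty":0.161,"tz":0.171,"gripper":1},{"rx":0.2,"ry":75.1,"rz":0.2,"tx":0.02,"ty":0.161,"tz":0.171,"gripper":1},{"rx":0.2,"ry":75.1,"rz":0.2,"tx":0.02,"ty":0.161,"tz":0.171,"gripper":1}]}}

```text
t: 31.05
ee_pos: [0.4597, -0.0996, 0.3978]
tool_rot: [-3.14, -0.002, -0.002]
ft_force: [0.6, 0.0, 0.5]
opening: 1.002
gripper_force: 0.0
```

```bash
python3 st.py; python3 bot.py 10; python3 - <<'E'
from h import *
S=cv2.imread('pics/scene10.png')[:,:,::-1].copy();D=cv2.imread('pics/side10.png')[:,:,::-1].copy()
for n,im,b in(('scene',S,(180,110,360,220)),('side',D,(150,120,360,260))):
    for c in('yellow','green','blue'): print(n,c,blobs(im,c,b,60))
cs,cd=manip.get_calibration('scene'),manip.get_calibration('side')
print('wash cap',tri(cs,(333,118),cd,(206.5,146)))
E
```

```text
t 31.05 q [-0.468 -0.145  1.659  0.002  1.627  1.102] p [ 0.4597 -0.0996  0.3978] open 1.002 gf 0.0 F [0.6 0.  0.5]
toolx [1.    0.001 0.001] y [ 0.001 -1.    -0.002] z [ 0.001  0.002 -1.   ]
red s [[106.2, 274.2]] [365]
   -> [ 0.5473 -0.3992]
red d [[332.8, 293.7]] [227]
   -> [ 0.5457 -0.3989]
blk s [[168.3, 229.4]] [[160, 221, 17, 13, 84]]
   -> [ 0.5555 -0.2293]
blk d [[292.4, 252.5]] [[286, 246, 15, 14, 174]]
   -> [ 0.5432 -0.2214]
scene yellow [([288.0, 149.3], [281, 141, 16, 17, 75]), ([264.6, 179.2], [260, 170, 10, 20, 169])]
scene green [([294.2, 155.4], [289, 148, 10, 18, 76]), ([231.2, 191.1], [221, 182, 22, 19, 93])]
scene blue [([318.7, 136.6], [314, 128, 11, 18, 138]), ([259.4, 170.2], [250, 162, 20, 17, 78])]
side yellow [([276.6, 183.8], [273, 177, 9, 15, 108])]
side green [([203.4, 247.3], [196, 238, 16, 19, 73])]
side blue [([187.4, 222.7], [181, 214, 14, 18, 68])]
wash cap (array([0.60345354, 0.44638923, 0.12869616]), np.float64(0.00466698216014398))
```

Emit:
{"fn": "arm_command", "kwargs": {"increments": [{"rx":0,"ry":0,"rz":-1.5,"tx":0.05,"ty":0.03,"tz":-0.02,"gripper":1},{"rx":0,"ry":0,"rz":-1.5,"tx":0.1,"ty":0.06,"tz":-0.04,"gripper":1},{"rx":0,"ry":0,"rz":-1.5,"tx":0.15,"ty":0.09,"tz":-0.06,"gripper":1},{"rx":0,"ry":0,"rz":-1.5,"tx":0.194,"ty":0.119,"tz":-0.08,"gripper":1},{"rx":0,"ry":0,"rz":-1.5,"tx":0.194,"ty":0.119,"tz":-0.11,"gripper":1},{"rx":0,"ry":0,"rz":-1.5,"tx":0.194,"ty":0.119,"tz":-0.14,"gripper":1},{"rx":0,"ry":0,"rz":-1.5,"tx":0.194,"ty":0.119,"tz":-0.17,"gripper":1},{"rx":0,"ry":0,"rz":-1.5,"tx":0.194,"ty":0.119,"tz":-0.19,"gripper":1},{"rx":0,"ry":0,"rz":-1.5,"tx":0.194,"ty":0.119,"tz":-0.2,"gripper":1},{"rx":0,"ry":0,"rz":-1.5,"tx":0.194,"ty":0.119,"tz":-0.2,"gripper":1}]}}

```text
t: 32.4
ee_pos: [0.6539, 0.0191, 0.1984]
tool_rot: [-3.14, 0.039, -0.001]
ft_force: [0.0, 0.8, 0.5]
opening: 0.998
gripper_force: 0.0
```

```bash
python3 st.py; python3 - <<'E'
from h import *
cap('side','side11');cap('wrist','wrist11')
a=cv2.imread('pics/side11.png')[110:260,180:380];b=cv2.imread('pics/wrist11.png')
cv2.imwrite('pics/m11.png',np.hstack([cv2.resize(a,(400,300),interpolation=2),cv2.resize(b,(400,300))]))
E
```

```text
t 32.4 q [-1.520e-01  4.050e-01  1.447e+00  1.000e-03  1.289e+00  1.443e+00] p [0.6539 0.0191 0.1984] open 0.998 gf 0.0 F [0.  0.8 0.5]
toolx [ 1.    -0.025  0.   ] y [-0.025 -1.    -0.001] z [ 0.     0.001 -1.   ]
```

View pics/m11.png

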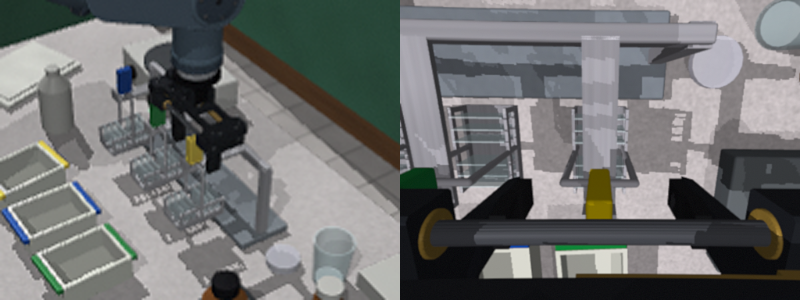

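The yellow grip (wrist half, x≈600) is centred between the fingers (530 and 670). I close, lift 40 mm and draw back.

Emit:
{"fn": "arm_command", "kwargs": {"increments": [{"rx":0,"ry":0,"rz":0,"tx":0,"ty":0,"tz":0,"gripper":0.08},{"rx":0,"ry":0,"rz":0,"tx":0,"ty":0,"tz":0,"gripper":0.08},{"rx":0,"ry":0,"rz":0,"tx":0,"ty":0,"tz":0,"gripper":0.08},{"rx":0,"ry":0,"rz":0,"tx":0,"ty":0,"tz":0,"gripper":0.08},{"rx":0,"ry":0,"rz":0,"tx":0,"ty":0,"tz":0,"gripper":0.08},{"rx":0,"ry":0,"rz":0,"tx":0,"ty":0,"tz":0,"gripper":0.08},{"rx":0,"ry":0,"rz":0,"tx":0,"ty":0,"tz":0,"gripper":0.08},{"rx":0,"ry":0,"rz":0,"tx":0,"ty":0,"tz":0,"gripper":0.08},{"rx":0,"ry":0,"rz":0,"tx":0,"ty":0,"tz":0,"gripper":0.08},{"rx":0,"ry":0,"rz":0,"tx":0,"ty":0,"tz":0,"gripper":0.08},{"rx":0,"ry":0,"rz":0,"tx":0,"ty":0,"tz":0,"gripper":0.08},{"rx":0,"ry":0,"rz":0,"tx":0,"ty":0,"tz":0,"gripper":0.08}], "squeeze": 30}}

```text
t: 34.0
ee_pos: [0.654, 0.0194, 0.1984]
tool_rot: [-3.14, 0.039, -0.001]
ft_force: [-0.4, 1.2, 0.5]
opening: 0.158
gripper_force: 30.0
```

Emit:
{"fn": "arm_command", "kwargs": {"increments": [{"rx":0,"ry":0,"rz":0,"tx":0,"ty":0,"tz":0.005,"gripper":0.08},{"rx":0,"ry":0,"rz":0,"tx":0,"ty":0,"tz":0.015,"gripper":0.08},{"rx":0,"ry":0,"rz":0,"tx":0,"ty":0,"tz":0.03,"gripper":0.08},{"rx":0,"ry":0,"rz":0,"tx":0,"ty":0,"tz":0.04,"gripper":0.08},{"rx":0,"ry":0,"rz":0,"tx":0,"ty":0,"tz":0.04,"gripper":0.08},{"rx":0,"ry":0,"rz":0,"tx":-0.01,"ty":0,"tz":0.04,"gripper":0.08},{"rx":0,"ry":0,"rz":0,"tx":-0.03,"ty":0.001,"tz":0.04,"gripper":0.08},{"rx":0,"ry":0,"rz":0,"tx":-0.055,"ty":0.002,"tz":0.04,"gripper":0.08},{"rx":0,"ry":0,"rz":0,"tx":-0.085,"ty":0.003,"tz":0.04,"gripper":0.08},{"rx":0,"ry":0,"rz":0,"tx":-0.115,"ty":0.003,"tz":0.04,"gripper":0.08},{"rx":0,"ry":0,"rz":0,"tx":-0.14,"ty":0.004,"tz":0.05,"gripper":0.08},{"rx":0,"ry":0,"rz":0,"tx":-0.15,"ty":0.004,"tz":0.06,"gripper":0.08}]}}

```text
t: 35.5
ee_pos: [0.5022, 0.0236, 0.2581]
tool_rot: [-3.14, 0.039, 0.001]
ft_force: [-0.1, 0.2, -1.5]
opening: 0.159
gripper_force: 30.0
```

```bash
python3 st.py; python3 - <<'E'
from h import *
a=cap('side','side12');b=cap('wrist','wrist12')
a=cv2.imread('pics/side12.png')[110:260,150:350];b=cv2.imread('pics/wrist12.png')
cv2.imwrite('pics/m12.png',np.hstack([cv2.resize(a,(400,300),interpolation=2),cv2.resize(b,(400,300))]))
E
```

```text
t 35.5 q [-1.900e-01  1.700e-02  1.784e+00  1.000e-03  1.342e+00  1.405e+00] p [0.5022 0.0236 0.2581] open 0.159 gf 30.0 F [-0.1  0.2 -1.5]
toolx [ 1.    -0.025 -0.001] y [-0.025 -1.    -0.001] z [-0.001  0.001 -1.   ]
```

View pics/m12.png

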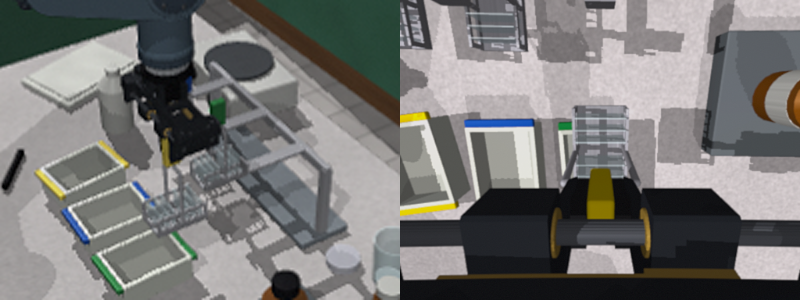

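The yellow rack is off the hook, level and free; its basket is at (175,210) in the side half. I move it over the yellow dish.

Emit:
{"fn": "arm_command", "kwargs": {"increments": [{"rx":0,"ry":0,"rz":0,"tx":-0.01,"ty":0.01,"tz":0,"gripper":0.08},{"rx":0,"ry":0,"rz":0,"tx":-0.02,"ty":0.03,"tz":0,"gripper":0.08},{"rx":0,"ry":0,"rz":1,"tx":-0.04,"ty":0.06,"tz":0,"gripper":0.08},{"rx":0,"ry":0,"rz":2,"tx":-0.045,"ty":0.1,"tz":0,"gripper":0.08},{"rx":0,"ry":0,"rz":3,"tx":-0.045,"ty":0.14,"tz":0,"gripper":0.08},{"rx":0,"ry":0,"rz":4,"tx":-0.045,"ty":0.18,"tz":0,"gripper":0.08},{"rx":0,"ry":0,"rz":5,"tx":-0.045,"ty":0.22,"tz":0,"gripper":0.08},{"rx":0,"ry":0,"rz":6,"tx":-0.045,"ty":0.25,"tz":0,"gripper":0.08},{"rx":0,"ry":0,"rz":6.4,"tx":-0.045,"ty":0.27,"tz":0,"gripper":0.08},{"rx":0,"ry":0,"rz":6.4,"tx":-0.045,"ty":0.275,"tz":0,"gripper":0.08},{"rx":0,"ry":0,"rz":6.4,"tx":-0.045,"ty":0.275,"tz":0,"gripper":0.08},{"rx":0,"ry":0,"rz":6.4,"tx":-0.045,"ty":0.275,"tz":0,"gripper":0.08}]}}

```text
t: 37.1
ee_pos: [0.4592, 0.2975, 0.2584]
tool_rot: [-3.138, -0.135, -0.001]
ft_force: [-0.1, 0.4, -1.2]
opening: 0.158
gripper_force: 30.0
```

```bash
python3 st.py; python3 - <<'E'
from h import *
c=manip.get_calibration('wrist');cap('wrist','wrist13');a=cap('side','side13')
# project predicted dish rim (inner) and print
for nm,(x,y,yw) in dict(y=(.4572,.2986,4.9),b=(.449,.1633,-.9),g=(.4433,.0315,.9)).items():
    P=place(box(-.064,.064,-.048,.048,.048,.048)[::2],x,y,np.radians(yw))
    print(nm,np.round(proj(c,P)).tolist())
a=cv2.imread('pics/side13.png')[110:260,120:320];b=cv2.imread('pics/wrist13.png')
for (x,y,yw) in ((.4572,.2986,4.9),(.449,.1633,-.9)):
    q=proj(c,place(box(-.064,.064,-.048,.048,.048,.048)[::2][[0,1,3,2]],x,y,np.radians(yw))).astype(np.int32); cv2.polylines(b,[q],True,(255,0,255),1)
cv2.imwrite('pics/m13.png',np.hstack([cv2.resize(a,(400,300),interpolation=2),cv2.resize(b,(400,300))]))
E
```

```text
t 37.1 q [0.358 0.117 1.677 0.    1.347 1.842] p [0.4592 0.2975 0.2584] open 0.158 gf 30.0 F [-0.1  0.4 -1.2]
toolx [0.996 0.086 0.   ] y [ 0.086 -0.996 -0.001] z [ 0.     0.001 -1.   ]
y [[295.0, 225.0], [213.0, 225.0], [300.0, 112.0], [208.0, 111.0]]
b [[403.0, 245.0], [322.0, 237.0], [431.0, 135.0], [341.0, 126.0]]
g [[517.0, 258.0], [434.0, 252.0], [553.0, 149.0], [461.0, 143.0]]
```

View pics/m13.png

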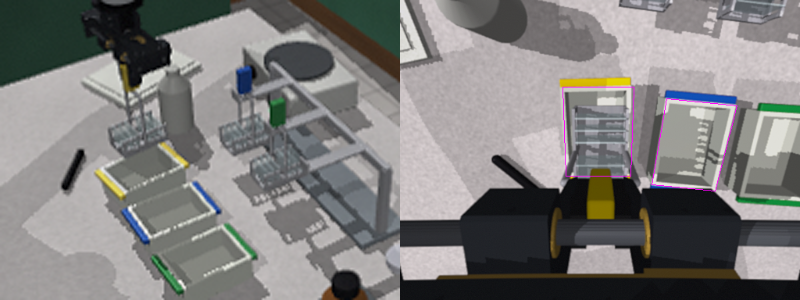

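The predicted rims match the yellow and blue dishes in the wrist view (dish edges at x≈563–633). I lower and release.

Emit:
{"fn": "arm_command", "kwargs": {"increments": [{"rx":0,"ry":0,"rz":0,"tx":-0.002,"ty":0.001,"tz":-0.01,"gripper":0.08},{"rx":0,"ry":0,"rz":0,"tx":-0.002,"ty":0.001,"tz":-0.03,"gripper":0.08},{"rx":0,"ry":0,"rz":0,"tx":-0.002,"ty":0.001,"tz":-0.05,"gripper":0.08},{"rx":0,"ry":0,"rz":0,"tx":-0.002,"ty":0.001,"tz":-0.07,"gripper":0.08},{"rx":0,"ry":0,"rz":0,"tx":-0.002,"ty":0.001,"tz":-0.085,"gripper":0.08},{"rx":0,"ry":0,"rz":0,"tx":-0.002,"ty":0.001,"tz":-0.095,"gripper":0.08},{"rx":0,"ry":0,"rz":0,"tx":-0.002,"ty":0.001,"tz":-0.1,"gripper":0.08},{"rx":0,"ry":0,"rz":0,"tx":-0.002,"ty":0.001,"tz":-0.103,"gripper":0.08},{"rx":0,"ry":0,"rz":0,"tx":-0.002,"ty":0.001,"tz":-0.105,"gripper":0.08},{"rx":0,"ry":0,"rz":0,"tx":-0.002,"ty":0.001,"tz":-0.105,"gripper":0.08}]}}

```text
t: 38.45
ee_pos: [0.4572, 0.2994, 0.1537]
tool_rot: [-3.137, -0.137, -0.002]
ft_force: [-0.6, -0.2, -0.6]
opening: 0.161
gripper_force: 30.0
```

```bash
python3 st.py
```

```text
t 38.45 q [3.620e-01 2.350e-01 1.768e+00 1.000e-03 1.137e+00 1.846e+00] p [0.4572 0.2994 0.1537] open 0.161 gf 30.0 F [-0.6 -0.2 -0.6]
toolx [0.996 0.087 0.001] y [ 0.087 -0.996 -0.001] z [ 0.001  0.001 -1.   ]
```

Emit:
{"fn": "arm_command", "kwargs": {"increments": [{"rx":0,"ry":0,"rz":0,"tx":0,"ty":0,"tz":-0.001,"gripper":0.08},{"rx":0,"ry":0,"rz":0,"tx":0,"ty":0,"tz":-0.001,"gripper":0.08},{"rx":0,"ry":0,"rz":0,"tx":0,"ty":0,"tz":-0.001,"gripper":1},{"rx":0,"ry":0,"rz":0,"tx":0,"ty":0,"tz":-0.001,"gripper":1},{"rx":0,"ry":0,"rz":0,"tx":0,"ty":0,"tz":-0.001,"gripper":1},{"rx":0,"ry":0,"rz":0,"tx":0,"ty":0,"tz":-0.001,"gripper":1},{"rx":0,"ry":0,"rz":0,"tx":0,"ty":0,"tz":-0.001,"gripper":1},{"rx":0,"ry":0,"rz":0,"tx":0,"ty":0,"tz":-0.001,"gripper":1},{"rx":0,"ry":0,"rz":0,"tx":0,"ty":0,"tz":0.02,"gripper":1},{"rx":0,"ry":0,"rz":0,"tx":0,"ty":0,"tz":0.05,"gripper":1},{"rx":0,"ry":0,"rz":0,"tx":0,"ty":0,"tz":0.1,"gripper":1},{"rx":0,"ry":0,"rz":0,"tx":0,"ty":0,"tz":0.15,"gripper":1}]}}

```text
t: 39.95
ee_pos: [0.4567, 0.2992, 0.3046]
tool_rot: [-3.138, -0.137, 0.0]
ft_force: [0.8, 0.1, 1.0]
opening: 1.004
gripper_force: 0.0
```

Emit:
{"fn": "arm_command", "kwargs": {"increments": [{"rx":0,"ry":0,"rz":-2,"tx":0.03,"ty":-0.01,"tz":0.02,"gripper":1},{"rx":0,"ry":0,"rz":-4,"tx":0.08,"ty":-0.02,"tz":0.02,"gripper":1},{"rx":0,"ry":0,"rz":-6.4,"tx":0.13,"ty":-0.03,"tz":0.02,"gripper":1},{"rx":0,"ry":0,"rz":-6.4,"tx":0.18,"ty":-0.04,"tz":0.02,"gripper":1},{"rx":0,"ry":0,"rz":-6.4,"tx":0.203,"ty":-0.041,"tz":0.01,"gripper":1},{"rx":0,"ry":0,"rz":-6.4,"tx":0.203,"ty":-0.041,"tz":-0.02,"gripper":1},{"rx":0,"ry":0,"rz":-6.4,"tx":0.203,"ty":-0.041,"tz":-0.02,"gripper":1}]}}

```text
t: 40.83
ee_pos: [0.6587, 0.2578, 0.2797]
tool_rot: [3.141, -0.039, -0.009]
ft_force: [0.7, 0.2, -0.4]
opening: 0.998
gripper_force: 0.0
```

```bash
python3 st.py; python3 bot.py 14 | grep -A1 " d "; python3 - <<'E'
from h import *
S=cv2.imread('pics/scene14.png')[:,:,::-1].copy();D=cv2.imread('pics/side14.png')[:,:,::-1].copy()
for n,im,b in(('scene',S,(180,90,360,220)),('side',D,(120,90,360,260))):
    for c in('yellow','green','blue'): print(n,c,blobs(im,c,b,60))
E
python3 z.py scene14 180 90 360 225 4 s14c
```

```text
t 40.825 q [2.050e-01 4.610e-01 1.204e+00 1.000e-03 1.483e+00 1.801e+00] p [0.6587 0.2578 0.2797] open 0.998 gf 0.0 F [ 0.7  0.2 -0.4]
toolx [ 1.    -0.025 -0.006] y [-0.025 -1.     0.001] z [-0.006 -0.    -1.   ]
red d [[332.7, 293.6]] [232]
   -> [ 0.5457 -0.3985]
--
blk d [[292.4, 252.5]] [[286, 246, 15, 14, 174]]
   -> [ 0.5432 -0.2214]
scene yellow [([271.4, 117.6], [268, 110, 8, 16, 116]), ([288.1, 149.2], [281, 141, 16, 17, 75])]
scene green [([293.2, 156.5], [289, 148, 10, 18, 131]), ([231.2, 191.1], [221, 182, 22, 19, 91])]
scene blue [([318.7, 136.6], [314, 128, 11, 18, 138]), ([259.6, 170.2], [250, 162, 20, 17, 84])]
side yellow [([187.3, 172.3], [184, 166, 8, 14, 90])]
side green [([258.2, 165.8], [255, 159, 8, 14, 89]), ([203.4, 247.3], [196, 238, 16, 19, 73])]
side blue [([241.9, 149.6], [238, 143, 8, 14, 89]), ([187.4, 222.7], [181, 214, 14, 18, 68])]
```

View pics/s14c.png

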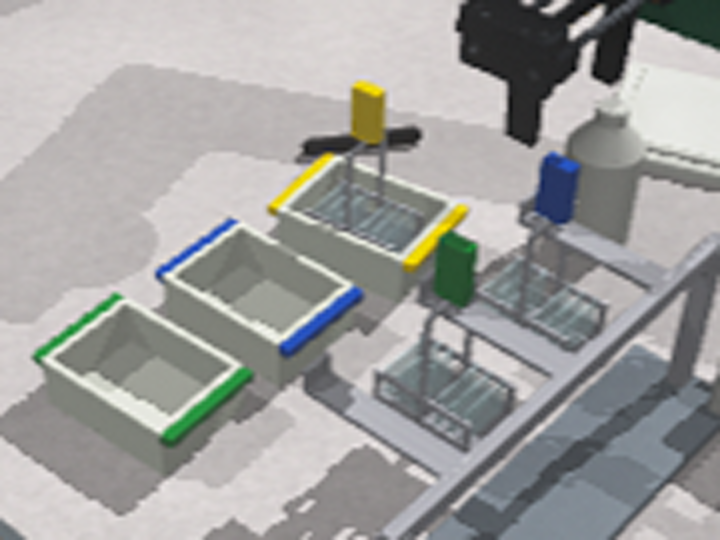

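The yellow rack sits flat in its dish (crop (368,205)), and the blue and green grips haven't moved. Next is blue.

Emit:
{"fn": "arm_command", "kwargs": {"increments": [{"rx":0,"ry":0,"rz":0,"tx":0,"ty":0.001,"tz":-0.03,"gripper":1},{"rx":0,"ry":0,"rz":0,"tx":0,"ty":0.001,"tz":-0.055,"gripper":1},{"rx":0,"ry":0,"rz":0,"tx":0,"ty":0.001,"tz":-0.075,"gripper":1},{"rx":0,"ry":0,"rz":0,"tx":0,"ty":0.001,"tz":-0.084,"gripper":1},{"rx":0,"ry":0,"rz":0,"tx":0,"ty":0.001,"tz":-0.084,"gripper":1}]}}

```text
t: 41.55
ee_pos: [0.66, 0.2594, 0.1995]
tool_rot: [-3.14, 0.039, -0.001]
ft_force: [0.3, 0.3, 0.4]
opening: 1.001
gripper_force: 0.0
```

```bash
python3 st.py; python3 - <<'E'
from h import *
im=cap('wrist','wrist15'); c=manip.get_calibration('wrist'); print(blobs(im,'blue',(150,200,360,384),60))
print(blobs(cv2.imread('pics/wrist11.png')[:,:,::-1].copy(),'yellow',(150,150,360,384),60))
E
```

```text
t 41.55 q [2.070e-01 5.210e-01 1.282e+00 1.000e-03 1.339e+00 1.802e+00] p [0.66   0.2594 0.1995] open 1.001 gf 0.0 F [0.3 0.3 0.4]
toolx [ 1.    -0.025  0.   ] y [-0.025 -1.    -0.001] z [ 0.001  0.001 -1.   ]
[([255.3, 247.8], [238, 212, 35, 69, 2092]), ([329.7, 314.7], [304, 313, 56, 4, 200])]
[([254.4, 250.3], [237, 216, 35, 65, 1982])]
```

Emit:
{"fn": "arm_command", "kwargs": {"increments": [{"rx":0,"ry":0,"rz":0,"tx":0,"ty":0,"tz":0,"gripper":0.08},{"rx":0,"ry":0,"rz":0,"tx":0,"ty":0,"tz":0,"gripper":0.08},{"rx":0,"ry":0,"rz":0,"tx":0,"ty":0,"tz":0,"gripper":0.08},{"rx":0,"ry":0,"rz":0,"tx":0,"ty":0,"tz":0,"gripper":0.08},{"rx":0,"ry":0,"rz":0,"tx":0,"ty":0,"tz":0,"gripper":0.08},{"rx":0,"ry":0,"rz":0,"tx":0,"ty":0,"tz":0,"gripper":0.08},{"rx":0,"ry":0,"rz":0,"tx":0,"ty":0,"tz":0,"gripper":0.08},{"rx":0,"ry":0,"rz":0,"tx":0,"ty":0,"tz":0,"gripper":0.08},{"rx":0,"ry":0,"rz":0,"tx":0,"ty":0,"tz":0,"gripper":0.08},{"rx":0,"ry":0,"rz":0,"tx":0,"ty":0,"tz":0,"gripper":0.08},{"rx":0,"ry":0,"rz":0,"tx":0,"ty":0,"tz":0,"gripper":0.08},{"rx":0,"ry":0,"rz":0,"tx":0,"ty":0,"tz":0,"gripper":0.08}], "squeeze": 30}}

```text
t: 43.1
ee_pos: [0.66, 0.2594, 0.1994]
tool_rot: [-3.14, 0.039, -0.001]
ft_force: [0.5, 0.2, 0.4]
opening: 0.154
gripper_force: 30.0
```

Emit:
{"fn": "arm_command", "kwargs": {"increments": [{"rx":0,"ry":0,"rz":0,"tx":0,"ty":0,"tz":0.005,"gripper":0.08},{"rx":0,"ry":0,"rz":0,"tx":0,"ty":0,"tz":0.015,"gripper":0.08},{"rx":0,"ry":0,"rz":0,"tx":0,"ty":0,"tz":0.03,"gripper":0.08},{"rx":0,"ry":0,"rz":0,"tx":0,"ty":0,"tz":0.04,"gripper":0.08},{"rx":0,"ry":0,"rz":0,"tx":0,"ty":0,"tz":0.04,"gripper":0.08},{"rx":0,"ry":0,"rz":0,"tx":-0.01,"ty":0,"tz":0.04,"gripper":0.08},{"rx":0,"ry":0,"rz":0,"tx":-0.03,"ty":0.001,"tz":0.04,"gripper":0.08},{"rx":0,"ry":0,"rz":0,"tx":-0.055,"ty":0.002,"tz":0.04,"gripper":0.08},{"rx":0,"ry":0,"rz":0,"tx":-0.085,"ty":0.003,"tz":0.045,"gripper":0.08},{"rx":0,"ry":0,"rz":0,"tx":-0.1,"ty":0.003,"tz":0.06,"gripper":0.08},{"rx":0,"ry":0,"rz":0,"tx":-0.11,"ty":-0.005,"tz":0.09,"gripper":0.08},{"rx":0,"ry":0,"rz":0,"tx":-0.11,"ty":-0.01,"tz":0.12,"gripper":0.08}]}}

```text
t: 44.6
ee_pos: [0.5482, 0.2492, 0.3193]
tool_rot: [-3.141, 0.038, 0.002]
ft_force: [0.4, 0.1, -1.6]
opening: 0.156
gripper_force: 30.0
```

```bash
python3 st.py
```

```text
t 44.6 q [2.290e-01 1.980e-01 1.462e+00 1.000e-03 1.483e+00 1.824e+00] p [0.5482 0.2492 0.3193] open 0.156 gf 30.0 F [ 0.4  0.1 -1.6]
toolx [ 1.    -0.024 -0.001] y [-0.024 -1.    -0.   ] z [-0.001  0.    -1.   ]
```

Emit:
{"fn": "arm_command", "kwargs": {"increments": [{"rx":0,"ry":0,"rz":0,"tx":-0.01,"ty":-0.03,"tz":0,"gripper":0.08},{"rx":0,"ry":0,"rz":0.6,"tx":-0.03,"ty":-0.06,"tz":0,"gripper":0.08},{"rx":0,"ry":0,"rz":0.6,"tx":-0.06,"ty":-0.08,"tz":-0.01,"gripper":0.08},{"rx":0,"ry":0,"rz":0.6,"tx":-0.085,"ty":-0.086,"tz":-0.03,"gripper":0.08},{"rx":0,"ry":0,"rz":0.6,"tx":-0.1,"ty":-0.086,"tz":-0.05,"gripper":0.08},{"rx":0,"ry":0,"rz":0.6,"tx":-0.1,"ty":-0.086,"tz":-0.08,"gripper":0.08},{"rx":0,"ry":0,"rz":0.6,"tx":-0.1,"ty":-0.086,"tz":-0.09,"gripper":0.08},{"rx":0,"ry":0,"rz":0.6,"tx":-0.1,"ty":-0.086,"tz":-0.09,"gripper":0.08}]}}

```text
t: 45.6
ee_pos: [0.4494, 0.1633, 0.2289]
tool_rot: [-3.141, 0.022, 0.002]
ft_force: [-0.6, -0.8, -2.0]
opening: 0.158
gripper_force: 30.0
```

```bash
python3 st.py
```

```text
t 45.6 q [ 9.900e-02 -1.000e-02  1.873e+00  1.000e-03  1.280e+00  1.684e+00] p [0.4494 0.1633 0.2289] open 0.158 gf 30.0 F [-0.6 -0.8 -2. ]
toolx [ 1.    -0.014 -0.001] y [-0.014 -1.    -0.001] z [-0.001  0.001 -1.   ]
```

Emit:
{"fn": "arm_command", "kwargs": {"increments": [{"rx":0,"ry":0,"rz":0,"tx":0,"ty":0,"tz":-0.02,"gripper":0.08},{"rx":0,"ry":0,"rz":0,"tx":0,"ty":0,"tz":-0.04,"gripper":0.08},{"rx":0,"ry":0,"rz":0,"tx":0,"ty":0,"tz":-0.056,"gripper":0.08},{"rx":0,"ry":0,"rz":0,"tx":0,"ty":0,"tz":-0.066,"gripper":0.08},{"rx":0,"ry":0,"rz":0,"tx":0,"ty":0,"tz":-0.071,"gripper":0.08},{"rx":0,"ry":0,"rz":0,"tx":0,"ty":0,"tz":-0.073,"gripper":0.08},{"rx":0,"ry":0,"rz":0,"tx":0,"ty":0,"tz":-0.075,"gripper":0.08},{"rx":0,"ry":0,"rz":0,"tx":0,"ty":0,"tz":-0.075,"gripper":0.08}]}}

```text
t: 46.6
ee_pos: [0.4502, 0.1633, 0.1546]
tool_rot: [-3.141, 0.022, -0.002]
ft_force: [1.0, -0.3, -1.6]
opening: 0.154
gripper_force: 30.0
```

```bash
python3 st.py
```

```text
t 46.6 q [9.900e-02 8.900e-02 1.936e+00 1.000e-03 1.116e+00 1.684e+00] p [0.4502 0.1633 0.1546] open 0.154 gf 30.0 F [ 1.  -0.3 -1.6]
toolx [ 1.    -0.014  0.001] y [-0.014 -1.    -0.001] z [ 0.001  0.001 -1.   ]
```

Emit:
{"fn": "arm_command", "kwargs": {"increments": [{"rx":0,"ry":0,"rz":0,"tx":0,"ty":0,"tz":-0.001,"gripper":0.08},{"rx":0,"ry":0,"rz":0,"tx":0,"ty":0,"tz":-0.0015,"gripper":0.08},{"rx":0,"ry":0,"rz":0,"tx":0,"ty":0,"tz":-0.0015,"gripper":1},{"rx":0,"ry":0,"rz":0,"tx":0,"ty":0,"tz":-0.0015,"gripper":1},{"rx":0,"ry":0,"rz":0,"tx":0,"ty":0,"tz":-0.0015,"gripper":1},{"rx":0,"ry":0,"rz":0,"tx":0,"ty":0,"tz":-0.0015,"gripper":1},{"rx":0,"ry":0,"rz":0,"tx":0,"ty":0,"tz":-0.0015,"gripper":1},{"rx":0,"ry":0,"rz":0,"tx":0,"ty":0,"tz":-0.0015,"gripper":1},{"rx":0,"ry":0,"rz":0,"tx":0,"ty":0,"tz":0.02,"gripper":1},{"rx":0,"ry":0,"rz":0,"tx":0,"ty":0,"tz":0.05,"gripper":1},{"rx":0,"ry":0,"rz":0,"tx":0,"ty":0,"tz":0.1,"gripper":1},{"rx":0,"ry":0,"rz":0,"tx":0,"ty":0,"tz":0.15,"gripper":1}]}}

```text
t: 48.1
ee_pos: [0.4497, 0.1633, 0.3057]
tool_rot: [-3.141, 0.022, -0.0]
ft_force: [0.3, 0.4, -0.1]
opening: 0.998
gripper_force: 0.0
```

Emit:
{"fn": "arm_command", "kwargs": {"increments": [{"rx":0,"ry":0,"rz":-0.6,"tx":0.03,"ty":-0.01,"tz":0.02,"gripper":1},{"rx":0,"ry":0,"rz":-0.6,"tx":0.08,"ty":-0.02,"tz":0.02,"gripper":1},{"rx":0,"ry":0,"rz":-0.6,"tx":0.13,"ty":-0.024,"tz":0.02,"gripper":1},{"rx":0,"ry":0,"rz":-0.6,"tx":0.18,"ty":-0.024,"tz":0.02,"gripper":1},{"rx":0,"ry":0,"rz":-0.6,"tx":0.207,"ty":-0.024,"tz":0,"gripper":1},{"rx":0,"ry":0,"rz":-0.6,"tx":0.207,"ty":-0.024,"tz":-0.02,"gripper":1},{"rx":0,"ry":0,"rz":-0.6,"tx":0.207,"ty":-0.024,"tz":-0.02,"gripper":1},{"rx":0,"ry":0,"rz":-0.6,"tx":0.207,"ty":-0.024,"tz":-0.02,"gripper":1}]}}

```text
t: 49.1
ee_pos: [0.6563, 0.1396, 0.2853]
tool_rot: [-3.14, 0.038, -0.002]
ft_force: [-0.1, 0.1, 1.3]
opening: 1.0
gripper_force: 0.0
```

```bash
python3 st.py; python3 bot.py 16 | grep -A1 " d "; python3 - <<'E'
from h import *
S=cv2.imread('pics/scene16.png')[:,:,::-1].copy();D=cv2.imread('pics/side16.png')[:,:,::-1].copy()
for n,im,b in(('scene',S,(180,90,360,220)),('side',D,(120,90,360,260))):
    for c in('yellow','green','blue'): print(n,c,blobs(im,c,b,60))
E
python3 z.py scene16 180 90 360 225 4 s16c
```

```text
t 49.1 q [3.300e-02 3.710e-01 1.314e+00 1.000e-03 1.455e+00 1.628e+00] p [0.6563 0.1396 0.2853] open 1.0 gf 0.0 F [-0.1  0.1  1.3]
toolx [ 1.    -0.024  0.001] y [-0.024 -1.    -0.001] z [ 0.001  0.001 -1.   ]
red d [[332.8, 293.8]] [220]
   -> [ 0.5455 -0.3992]
--
blk d [[292.4, 252.5]] [[286, 246, 15, 14, 174]]
   -> [ 0.5432 -0.2214]
scene yellow [([288.2, 149.0], [281, 141, 16, 17, 76])]
scene green [([293.3, 156.5], [289, 148, 10, 18, 143]), ([231.3, 191.0], [221, 182, 22, 19, 90])]
scene blue [([243.0, 136.3], [240, 129, 8, 16, 102]), ([259.8, 170.1], [250, 162, 20, 17, 87])]
side yellow [([187.4, 172.3], [184, 166, 8, 14, 89])]
side green [([258.3, 165.7], [255, 159, 8, 14, 90]), ([203.4, 247.3], [196, 238, 16, 19, 73])]
side blue [([203.0, 193.1], [199, 187, 9, 14, 101]), ([187.4, 222.7], [181, 214, 14, 18, 68])]
```

View pics/s16c.png

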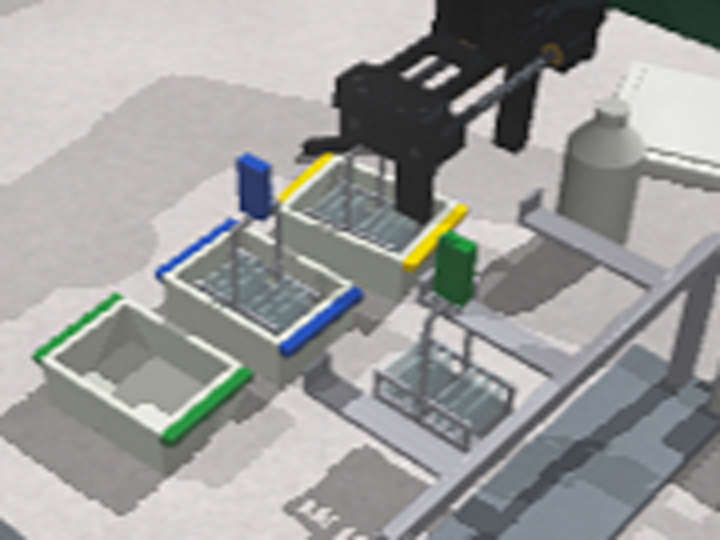

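Blue is seated in its dish (crop (255,290)), and green is still on its hook. Now I fetch green.

Emit:
{"fn": "arm_command", "kwargs": {"increments": [{"rx":0,"ry":0,"rz":0,"tx":0.001,"ty":-0.001,"tz":-0.03,"gripper":1},{"rx":0,"ry":0,"rz":0,"tx":0.001,"ty":-0.001,"tz":-0.055,"gripper":1},{"rx":0,"ry":0,"rz":0,"tx":0.001,"ty":-0.001,"tz":-0.075,"gripper":1},{"rx":0,"ry":0,"rz":0,"tx":0.001,"ty":-0.001,"tz":-0.087,"gripper":1},{"rx":0,"ry":0,"rz":0,"tx":0.001,"ty":-0.001,"tz":-0.087,"gripper":1}]}}

```text
t: 49.82
ee_pos: [0.6577, 0.1384, 0.1969]
tool_rot: [-3.14, 0.039, 0.001]
ft_force: [1.4, 0.9, 0.3]
opening: 1.0
gripper_force: 0.0
```

```bash
python3 st.py; python3 - <<'E'
from h import *
im=cap('wrist','wrist17'); print(blobs(im,'green',(150,150,360,384),60))
E
```

```text
t 49.825 q [3.100e-02 4.450e-01 1.395e+00 1.000e-03 1.302e+00 1.626e+00] p [0.6577 0.1384 0.1969] open 1.0 gf 0.0 F [1.4 0.9 0.3]
toolx [ 1.    -0.025 -0.   ] y [-0.025 -1.    -0.001] z [-0.     0.001 -1.   ]
[([252.5, 268.5], [236, 258, 34, 22, 721]), ([335.4, 317.2], [313, 314, 47, 8, 343])]
```

Emit:
{"fn": "arm_command", "kwargs": {"increments": [{"rx":0,"ry":0,"rz":0,"tx":0,"ty":0,"tz":0,"gripper":0.08},{"rx":0,"ry":0,"rz":0,"tx":0,"ty":0,"tz":0,"gripper":0.08},{"rx":0,"ry":0,"rz":0,"tx":0,"ty":0,"tz":0,"gripper":0.08},{"rx":0,"ry":0,"rz":0,"tx":0,"ty":0,"tz":0,"gripper":0.08},{"rx":0,"ry":0,"rz":0,"tx":0,"ty":0,"tz":0,"gripper":0.08},{"rx":0,"ry":0,"rz":0,"tx":0,"ty":0,"tz":0,"gripper":0.08},{"rx":0,"ry":0,"rz":0,"tx":0,"ty":0,"tz":0,"gripper":0.08},{"rx":0,"ry":0,"rz":0,"tx":0,"ty":0,"tz":0,"gripper":0.08},{"rx":0,"ry":0,"rz":0,"tx":0,"ty":0,"tz":0,"gripper":0.08},{"rx":0,"ry":0,"rz":0,"tx":0,"ty":0,"tz":0,"gripper":0.08},{"rx":0,"ry":0,"rz":0,"tx":0,"ty":0,"tz":0,"gripper":0.08},{"rx":0,"ry":0,"rz":0,"tx":0,"ty":0,"tz":0,"gripper":0.08}], "squeeze": 30}}

```text
t: 51.38
ee_pos: [0.6581, 0.1384, 0.1975]
tool_rot: [-3.14, 0.039, -0.001]
ft_force: [-1.1, 0.8, 0.9]
opening: 0.155
gripper_force: 29.9
```

Emit:
{"fn": "arm_command", "kwargs": {"increments": [{"rx":0,"ry":0,"rz":0,"tx":0,"ty":0,"tz":0.005,"gripper":0.08},{"rx":0,"ry":0,"rz":0,"tx":0,"ty":0,"tz":0.015,"gripper":0.08},{"rx":0,"ry":0,"rz":0,"tx":0,"ty":0,"tz":0.03,"gripper":0.08},{"rx":0,"ry":0,"rz":0,"tx":0,"ty":0,"tz":0.04,"gripper":0.08},{"rx":0,"ry":0,"rz":0,"tx":0,"ty":0,"tz":0.04,"gripper":0.08},{"rx":0,"ry":0,"rz":0,"tx":-0.01,"ty":0,"tz":0.04,"gripper":0.08},{"rx":0,"ry":0,"rz":0,"tx":-0.03,"ty":0.001,"tz":0.04,"gripper":0.08},{"rx":0,"ry":0,"rz":0,"tx":-0.055,"ty":0.002,"tz":0.04,"gripper":0.08},{"rx":0,"ry":0,"rz":0,"tx":-0.085,"ty":0.003,"tz":0.045,"gripper":0.08},{"rx":0,"ry":0,"rz":0,"tx":-0.1,"ty":0.003,"tz":0.06,"gripper":0.08},{"rx":0,"ry":0,"rz":0,"tx":-0.105,"ty":-0.005,"tz":0.09,"gripper":0.08},{"rx":0,"ry":0,"rz":0,"tx":-0.105,"ty":-0.01,"tz":0.12,"gripper":0.08}]}}

```text
t: 52.88
ee_pos: [0.5515, 0.1283, 0.3173]
tool_rot: [-3.141, 0.038, 0.002]
ft_force: [0.6, 0.5, -1.4]
opening: 0.154
gripper_force: 29.9
```

```bash
python3 st.py
```

```text
t 52.875 q [1.800e-02 1.170e-01 1.557e+00 1.000e-03 1.468e+00 1.614e+00] p [0.5515 0.1283 0.3173] open 0.154 gf 29.9 F [ 0.6  0.5 -1.4]
toolx [ 1.    -0.024 -0.001] y [-0.024 -1.    -0.001] z [-0.001  0.001 -1.   ]
```

Emit:
{"fn": "arm_command", "kwargs": {"increments": [{"rx":0,"ry":0,"rz":0,"tx":-0.01,"ty":-0.03,"tz":0,"gripper":0.08},{"rx":0,"ry":0,"rz":1,"tx":-0.03,"ty":-0.065,"tz":0,"gripper":0.08},{"rx":0,"ry":0,"rz":2.4,"tx":-0.06,"ty":-0.09,"tz":-0.01,"gripper":0.08},{"rx":0,"ry":0,"rz":2.4,"tx":-0.09,"ty":-0.097,"tz":-0.03,"gripper":0.08},{"rx":0,"ry":0,"rz":2.4,"tx":-0.11,"ty":-0.097,"tz":-0.05,"gripper":0.08},{"rx":0,"ry":0,"rz":2.4,"tx":-0.11,"ty":-0.097,"tz":-0.08,"gripper":0.08},{"rx":0,"ry":0,"rz":2.4,"tx":-0.11,"ty":-0.097,"tz":-0.09,"gripper":0.08},{"rx":0,"ry":0,"rz":2.4,"tx":-0.11,"ty":-0.097,"tz":-0.09,"gripper":0.08}]}}

```text
t: 53.88
ee_pos: [0.4425, 0.0315, 0.2269]
tool_rot: [-3.14, -0.027, 0.002]
ft_force: [0.8, -0.2, -1.2]
opening: 0.154
gripper_force: 29.9
```

```bash
python3 st.py
```

```text
t 53.875 q [-1.980e-01 -9.200e-02  1.955e+00  1.000e-03  1.280e+00  1.355e+00] p [0.4425 0.0315 0.2269] open 0.154 gf 29.9 F [ 0.8 -0.2 -1.2]
toolx [ 1.     0.017 -0.001] y [ 0.017 -1.    -0.001] z [-0.001  0.001 -1.   ]
```

Emit:
{"fn": "arm_command", "kwargs": {"increments": [{"rx":0,"ry":0,"rz":0,"tx":0,"ty":0,"tz":-0.02,"gripper":0.08},{"rx":0,"ry":0,"rz":0,"tx":0,"ty":0,"tz":-0.04,"gripper":0.08},{"rx":0,"ry":0,"rz":0,"tx":0,"ty":0,"tz":-0.056,"gripper":0.08},{"rx":0,"ry":0,"rz":0,"tx":0,"ty":0,"tz":-0.066,"gripper":0.08},{"rx":0,"ry":0,"rz":0,"tx":0,"ty":0,"tz":-0.071,"gripper":0.08},{"rx":0,"ry":0,"rz":0,"tx":0,"ty":0,"tz":-0.073,"gripper":0.08},{"rx":0,"ry":0,"rz":0,"tx":0,"ty":0,"tz":-0.075,"gripper":0.08},{"rx":0,"ry":0,"rz":0,"tx":0,"ty":0,"tz":-0.0755,"gripper":0.08},{"rx":0,"ry":0,"rz":0,"tx":0,"ty":0,"tz":-0.0755,"gripper":0.08}]}}

```text
t: 55.0
ee_pos: [0.4435, 0.0313, 0.1526]
tool_rot: [-3.141, -0.027, -0.003]
ft_force: [0.2, 1.5, 4.6]
opening: 0.159
gripper_force: 29.9
```

```bash
python3 st.py
```

```text
t 55.0 q [-1.980e-01  1.400e-02  2.020e+00  1.000e-03  1.106e+00  1.355e+00] p [0.4435 0.0313 0.1526] open 0.159 gf 29.9 F [0.2 1.5 4.6]
toolx [1.    0.017 0.002] y [ 0.017 -1.    -0.001] z [ 0.002  0.001 -1.   ]
```

Emit:
{"fn": "arm_command", "kwargs": {"increments": [{"rx":0,"ry":0,"rz":0,"tx":0,"ty":0,"tz":-0.0005,"gripper":0.08},{"rx":0,"ry":0,"rz":0,"tx":0,"ty":0,"tz":-0.0005,"gripper":1},{"rx":0,"ry":0,"rz":0,"tx":0,"ty":0,"tz":-0.0005,"gripper":1},{"rx":0,"ry":0,"rz":0,"tx":0,"ty":0,"tz":-0.0005,"gripper":1},{"rx":0,"ry":0,"rz":0,"tx":0,"ty":0,"tz":-0.0005,"gripper":1},{"rx":0,"ry":0,"rz":0,"tx":0,"ty":0,"tz":-0.0005,"gripper":1},{"rx":0,"ry":0,"rz":0,"tx":0,"ty":0,"tz":-0.0005,"gripper":1},{"rx":0,"ry":0,"rz":0,"tx":0,"ty":0,"tz":0.02,"gripper":1},{"rx":0,"ry":0,"rz":0,"tx":0,"ty":0,"tz":0.06,"gripper":1},{"rx":0,"ry":0,"rz":0,"tx":0,"ty":0,"tz":0.12,"gripper":1},{"rx":0,"ry":0,"rz":0,"tx":0,"ty":0,"tz":0.18,"gripper":1},{"rx":0,"ry":0,"rz":0,"tx":-0.05,"ty":0,"tz":0.24,"gripper":1}]}}

```text
t: 56.5
ee_pos: [0.4037, 0.0311, 0.3825]
tool_rot: [-3.141, -0.027, -0.004]
ft_force: [-0.7, -0.6, 0.4]
opening: 0.999
gripper_force: 0.0
```

```bash
python3 st.py; python3 bot.py 18; python3 - <<'E'
from h import *
a=cv2.imread('pics/scene18.png')[90:240,170:370];b=cv2.imread('pics/scene18.png')[200:350,50:250]
cv2.imwrite('pics/m18.png',np.hstack([cv2.resize(a,(400,300),interpolation=2),cv2.resize(b,(400,300),interpolation=2)]))
E
```

```text
t 56.5 q [-2.190e-01 -3.060e-01  1.820e+00  1.000e-03  1.626e+00  1.334e+00] p [0.4037 0.0311 0.3825] open 0.999 gf 0.0 F [-0.7 -0.6  0.4]
toolx [1.    0.017 0.002] y [ 0.017 -1.    -0.001] z [ 0.002  0.001 -1.   ]
red s [[106.2, 274.2]] [365]
   -> [ 0.5473 -0.3992]
red d [[332.9, 293.8]] [228]
   -> [ 0.5457 -0.3993]
blk s [[168.6, 227.6]] [[160, 217, 17, 17, 120]]
   -> [ 0.5518 -0.2252]
blk d [[292.5, 252.5]] [[286, 246, 14, 14, 171]]
   -> [ 0.5434 -0.2216]
```

View pics/m18.png

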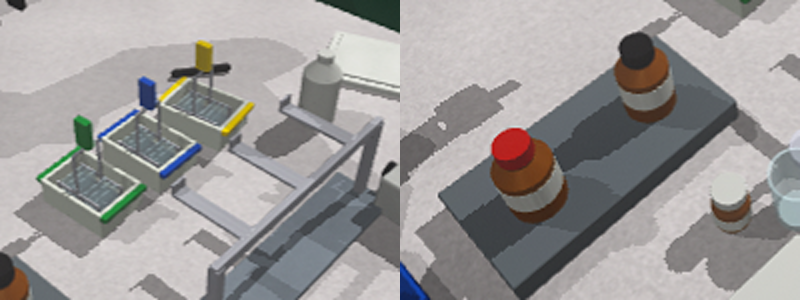

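All three racks are in their own dishes (grips at (83,132), (147,93), (203,57)) and both bottles are upright on the platform. One numeric check of the seating heights before I hand in.

```bash
python3 - <<'E'
from h import *
S=cv2.imread('pics/scene18.png')[:,:,::-1].copy();D=cv2.imread('pics/side18.png')[:,:,::-1].copy()
cs,cd=manip.get_calibration('scene'),manip.get_calibration('side')
G=box(-.013,.013,-.007,.007,.121,.171)
for k,g in dict(yellow=(.457,.299,5),blue=(.449,.163,-1),green=(.443,.0315,1)).items():
    for n,c,im in(('scene',cs,S),('side',cd,D)):
        q=proj(c,place(G,g[0],g[1],np.radians(g[2]))); lo=q.min(0);hi=q.max(0)
        B=[b for b in blobs(im,k,None,60) if np.linalg.norm(np.array(b[0])-q.mean(0))<10]
        print(k,n,'pred',np.round([*lo,*(hi-lo)]).tolist(),'cen',np.round(hullcen(c,place(G,g[0],g[1],np.radians(g[2]))),1),'seen',B)
E
```

```text
yellow scene pred [267.0, 109.0, 9.0, 17.0] cen [271.7 117.4] seen [([271.5, 117.6], [268, 110, 8, 16, 115])]
yellow side pred [183.0, 164.0, 10.0, 16.0] cen [187.9 172.1] seen [([187.4, 172.4], [184, 166, 8, 14, 87])]
blue scene pred [238.0, 127.0, 10.0, 18.0] cen [242.7 135.7] seen [([243.0, 136.3], [240, 129, 8, 16, 102])]
blue side pred [198.0, 185.0, 10.0, 16.0] cen [202.8 192.8] seen [([203.0, 193.1], [199, 186, 9, 15, 102])]
green scene pred [206.0, 146.0, 11.0, 19.0] cen [211.5 155.8] seen []
green side pred [214.0, 207.0, 10.0, 17.0] cen [219.8 215.4] seen [([219.1, 215.8], [215, 209, 9, 15, 104])]
```

```bash
python3 -c "
from station import manip
print(manip.sign_off())"
```

```text
the job is handed in; nothing more can be done
None
```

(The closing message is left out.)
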